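# Tidy the bedside tray for the night

## Robot

A 6-joint arm with a two-finger parallel gripper is mounted at the origin on the work surface. World frame = base frame: x ahead of the robot, y to its left, z up, the work surface at z = 0. Lengths are in mm, angles in degrees, forces in N, time in s.
With the tool pointing down it reaches from about 300 to 850 mm from the base axis. Payload 4.2 kg.
Tool frame: the origin (TCP) lies between the finger pads; the fingertips stand 14 mm ahead of it and the grasp point (between the pads) lies 5 mm behind it (env.finger_overhang is the distance from the TCP to the fingertips, in mm); z points along the fingers, y is the line along which they close (so a half turn about z gives the same grasp; the last joint's range is limited). The gripper opens to 91 mm and grips with 3 to 60 N. Pads are 32 mm wide; open, the fingers measure 118 mm over their backs; the gripper's body (76 mm by 178 mm) begins 60 mm behind the grasp point.
Start: joints at [63.77, 18.312, 89.639, -0, 72.044, -1.146], TCP at [243.774, 520.784, 227.976] pointing down, gripper open.
Joint ranges: [-177.97, 177.97], [-48.28, 115.42], [12.27, 149.76], [-77.06, 257.06], [2.81, 150.46], [-146.56, 146.56]. Speed limits (degrees/s): [147.25, 147.25, 180, 180, 180, 180].

## Interface

Orientations are given as [roll, pitch, yaw] about the fixed x, y, z axes, in that order (R = Rz(yaw) Ry(pitch) Rx(roll)).
In Python, from workcell import status, cams, env, finder gives the robot as it stands.
- The arm moves only by the tool apply_moves, never from a script. Its argument "increments" is a list of rows, each a list of 7 numbers: the opening, from -1 (shut) to 1 (fully open), then the shift along the world's x, y, z in m, then the turn, a rotation vector about the world's x, y, z in degrees. In form: [[gripper, x, y, z, ax, ay, az], ...]. A call has 1 to 5 rows; each row shifts and turns the commanded pose from where the row before left it; what a row does not reach is not made up. A row lasts 1/12 s, in which the tool goes at most 41.7 mm and 7.16 degrees, less where a joint would pass 70% of its speed; a pose out of reach is approached as far as the arm can. A call with a gripper value outside its range is refused whole. The fingers move at their own pace and stop on an object; "newtons" is the grip in N (left out, the last holds). Time passes only in rows, so rows that do not move let the fingers close. It gives the time, the measured TCP pose, the force, the opening and the grip force at its end, in the units of the state.
- status.state(): the state, without advancing time (a new reading comes with each control period).
- cams.grab_frame(name): name is "side" or "top"; returns a dict with "color" (420x560x3 uint8, red, green, blue), "intrinsics" (3x3 intrinsics, pixels), "k1" (the pictures are not rectified: a ray, as slopes to the right and down, at radius r is drawn at 1 + k1 r^2 times it, then the intrinsics apply), "R" (3x3) and "t" (3): a world point X has camera coordinates R X + t. Camera axes: x right, y down, z forward; pixel columns grow to the right and rows downward; lengths in mm; the calibration is good to about 2 mm. A picture is of the moment at which its call begins. There is no depth.
- env.job_done(): hands the job in; it is judged then, once.
Trained networks look in the newest picture that a camera, given by its name, has taken for a name from the list of things; names that differ only in an ending like _2 or _b are one class to them, and where a whole thing is asked for, a point or a joint stands for the part that bears it (a point fixed in the world has none). Each returns a list of dicts, best first, with "score" (0 to 1); they miss things now and then, are a little off and sometimes report something else, mostly with a low value. They report only what shows in the picture. A call takes as long as a camera call.
- finder.boxes_of(query, camera): "rect" ([left, top, width, height] in pixels, round what is visible of it).
- finder.trace(query, camera): "pixels" (420x560 bool, what is visible of it) and "rect" ([left, top, width, height] in pixels, round what is visible of it).
The state is a dict: "time_s": time; "qpos": joint angles; "qvel": joint speeds; "effort": joint torques, N m; "ee_pos": TCP position; "ee_rot": TCP orientation; "force": force on the tool from outside, world axes, zero at the start; "torque": the same for the moment, N m; "gripper_width": finger opening in mm; "gripper_force": force on a finger pad.
Only numpy, scipy, OpenCV 4.12 (cv2) and the standard library are available. Lean on these libraries where they do the work, as an engineer would, in place of code of your own. Each camera call takes 0.05 s, during which the arm holds its last target. There are 200 camera calls.

## Task

First take the empty carton off the sloping bedside tray and drop it into the grey waste basket. Then lay each thing to keep that is there (two spectacle cases, remote control, white travel case) lengthwise in a lane of its own and slide it down under the clear cover until its end rests against the stop board, and put the other empty packaging on the table into the waste basket too (at any time). Leave the clock, book, mug and candle where they are.

Things in the scene. Friction and masses are not known exactly. Their poses are not given: they have to be found in the camera images.
- deck: Sloping board of the fixed wooden bedside tray; place and yaw vary. Origin: mid-width, on the board's surface, at the inner face of the 60 mm high stop board at the low end (nearest the robot), 20 mm above the table. x points up the slope (0.31 rad above level), y across to the left, z square out of the board. 300 mm long, 268 mm wide, too gentle for things to slide by themselves.
- lane_right (a point): On the board, 90 mm up the slope (x), middle of the rightmost lane (deck y = -99 mm). Five dark ribs along the slope, 8 mm high, 4 mm thick, at deck y = -132, -66, 0, 66, 132 mm, make four lanes 62 mm wide, centred at y = -99, -33, 33, 99 mm.
- cover_edge (a point): Middle of the upper edge of the fixed clear acrylic cover, on its top, 60 mm above the board. The cover spans all lanes from the stop board to 90 mm up the slope, underside 56 mm above the board, clear side walls; from there up the board is open: things are set down there and pushed under the cover.
- high_end (a point): Middle of the board's high end, on its surface (deck x = 300 mm), about 112 mm above the table; there is no wall at this end.
- bin: Fixed grey open-topped waste basket, 210 x 180 x 150 mm high (own x, y, z), walls and floor 5 mm; origin at the centre of its underside, standing at the robot's right; place and yaw vary.
- case_tan: To keep: terracotta-tan hard spectacle case, closed, 150 x 50 x 38 mm (own x, y, z), 120 g; origin at its centre, x along its length, z up as it starts. May be absent (None).
- case_blue: To keep: blue hard spectacle case with a steel seam, closed, 140 x 48 x 36 mm (own x, y, z), 120 g; origin at its centre, x along its length, z up as it starts. May be absent (None).
- remote: To keep: black remote control with grey buttons, 155 x 46 x 28 mm (own x, y, z), 150 g; origin at its centre, x along its length, z up as it starts. May be absent (None).
- brush_case: To keep: white travel case with a blue band, 148 x 44 x 34 mm (own x, y, z), 110 g; origin at its centre, x along its length, z up as it starts. May be absent (None).
- carton: Rubbish: empty brown cardboard carton with a red stripe, dark open end, 44 x 150 x 38 mm (own x, y, z), 40 g, rigid; origin at its centre. Starts lying across the ribs of the tray (long y axis across the lanes, on top of the ribs, 8 mm above the board), centre about 165 mm up the slope.
- small_box: Rubbish: empty brown cardboard box with a green band, dark open end, 120 x 45 x 40 mm (own x, y, z), 35 g, lying on the table; origin at its centre. May be absent (None).
- juice: Rubbish: empty orange and green drink carton, 48 x 38 mm, 115 mm tall (own x, y, z), 40 g, standing on the table; origin at its centre. May be absent (None).
- clock: Bystander: white digital alarm clock with a brass button, 75 x 45 x 45 mm high (own x, y, z), standing among the things; origin at the centre of its underside.
- book: Bystander: red hardback lying flat, 130 x 200 x 28 mm, origin under its centre.
- mug: Bystander: blue mug, 80 mm across, 90 mm high, origin under its centre.
- candle: Bystander: amber glass candle jar, 72 mm across, 70 mm high, origin under its centre.

How it is judged:
By the outcome, as a careful person would: the job done as asked, in the order asked, and still so for the second after the job is handed in, with the robot touching nothing.
Of case_tan, case_blue, remote, brush_case only 3 to 4 are there at a start; the rules pass over those that are not, and their reading is None.
Of small_box, juice only 1 to 2 are there at a start; the rules pass over those that are not, and their reading is None.
At some moment in a run one of case_tan, case_blue, remote, brush_case may be knocked a few centimetres aside while the robot is not near it.
It also fails if it takes over 210 s, if anything falls off the work surface, if the arm or the gripper's body presses on something with over 40 N, if the wrist force passes 120 N, or if a joint passes its speed limit or range.

## Working session

There is one attempt and no reset: what is moved stays moved. The work goes in short steps, Python scripts to look and compute and a tool call to move; the robot and the scene stay as the last step left them, time stands still between calls to the robot, and variables do not carry over. Pictures are saved under pics/ and viewed, at most 14 in all, crops included, and the job is handed in when it is done.

Besides the shell and the picture viewer there is one more tool, called after "Request:" as name(argument=value, ...), one argument or row to a line, values as JSON. apply_moves: Moves the arm, as the interface text tells. Its arguments: {"type":"object","properties":{"increments":{"type":"array","items":{"type":"array","items":{"type":"number"}}},"newtons":{"type":"number"}},"required":["increments"]}

```bash
mkdir -p pics; ls
python3 - <<'E'
from workcell import status,cams,env,finder
import cv2,numpy as np
print(status.state())
for n in("side","top"):
    f=cams.grab_frame(n);cv2.imwrite(f"pics/{n}0.png",f["color"][:,:,::-1])
    print(n,f["intrinsics"],f["k1"],f["R"],f["t"])
E
```

```text
pics
{'time_s': 0.0, 'qpos': array([ 6.37688291e+01,  1.83522511e+01,  8.97077036e+01, -2.13375735e-03,
        7.20436620e+01, -1.14479647e+00]), 'qvel': array([ 0.00073934,  0.00950266, -0.02954672,  0.10462107,  0.11073985,
        0.00872429]), 'effort': array([ 1.79686094e-04, -4.12470388e+01, -2.31968540e+01,  7.26274727e-02,
        4.59548912e-02, -1.43536422e-04]), 'ee_pos': array([243.57341939, 520.32017265, 227.10535707]), 'ee_rot': array([-1.79896363e+02, -4.19433490e-05,  1.54914285e+02]), 'force': array([-0.30312033,  0.49980423,  0.23445079]), 'torque': array([ 0.01104404, -0.00902218, -0.02724831]), 'gripper_force': 0.0, 'gripper_width': 91.1545683171565}
side [[414.86520568   0.         284.38740846]
 [  0.         414.86520568 213.42437194]
 [  0.           0.           1.        ]] -0.0386336721916564 [[ 0.75624458 -0.65427265  0.00462943]
 [-0.37040805 -0.43394921 -0.82127094]
 [ 0.53934405  0.61936692 -0.5705196 ]] [-394.22635757  286.02958514  993.26843403]
top [[538.37741014   0.         284.05515767]
 [  0.         538.37741014 211.13378442]
 [  0.           0.           1.        ]] 0.023717345032143164 [[ 0.01610381 -0.99976062  0.01481104]
 [-0.98580473 -0.01835142 -0.16688995]
 [ 0.1671218  -0.01191323 -0.98586428]] [ -32.57026716  535.14571765 1389.52693754]
```

View pics/top0.png

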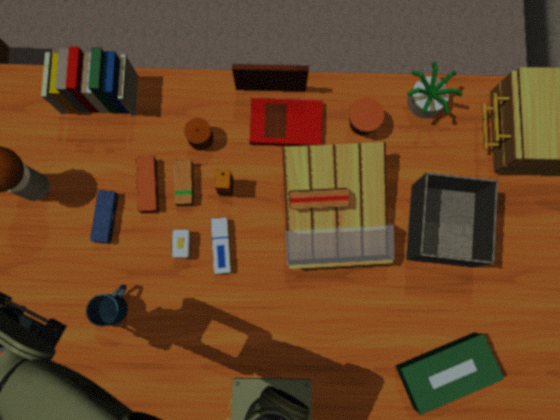

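View pics/side0.png

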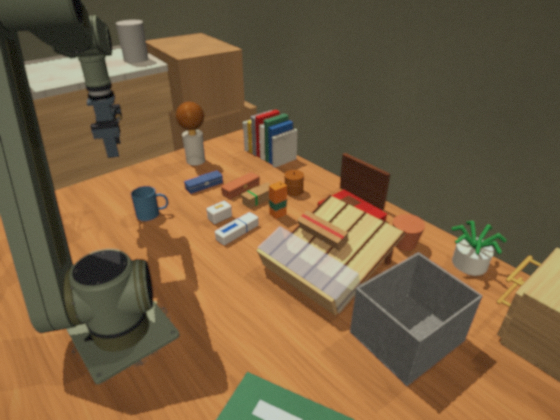

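```bash
cat > h.py <<'E'
from workcell import status,cams,env,finder
import cv2,numpy as np
F={}
def grab(n):
    F[n]=cams.grab_frame(n);return F[n]
def ray(n,p):
    f=F[n];K=f["intrinsics"];d=np.array([(p[0]-K[0,2])/K[0,0],(p[1]-K[1,2])/K[1,1]]);u=d.copy()
    for _ in range(20):u=d/(1+f["k1"]*(u@u))
    R=f["R"];return -R.T@f["t"],R.T@np.array([u[0],u[1],1])
def atz(n,p,z):
    o,d=ray(n,p);return o+d*(z-o[2])/d[2]
def proj(n,X):
    f=F[n];c=f["R"]@np.asarray(X,float)+f["t"];u=c[:2]/c[2];u=u*(1+f["k1"]*(u@u));K=f["intrinsics"]
    return u*[K[0,0],K[1,1]]+[K[0,2],K[1,2]]
def tr(q,n):
    r=finder.trace(q,n)
    return [(round(x["score"],2),x["rect"],x["pixels"]) for x in r[:2]]
def box(m):
    c=cv2.findContours(m.astype(np.uint8),0,1)[0];c=max(c,key=cv2.contourArea);return cv2.boxPoints(cv2.minAreaRect(c))
E
cat > a.py <<'E'
from h import *
grab("top")
for q in "deck bin case_tan case_blue remote brush_case carton small_box juice clock book mug candle".split():
    for s,r,m in tr(q,"top"):
        if s>.3: print(q,s,np.round(r),np.round(box(m)).tolist())
E
python3 a.py
```

```text
deck 0.6 [284. 144. 111. 123.] [[281.0, 147.0], [389.0, 141.0], [396.0, 263.0], [288.0, 269.0]]
bin 0.94 [404. 173.  90.  96.] [[406.0, 261.0], [412.0, 172.0], [499.0, 178.0], [492.0, 268.0]]
case_tan 0.6 [139. 157.  20.  58.] [[133.0, 157.0], [156.0, 156.0], [159.0, 212.0], [137.0, 214.0]]
case_blue 0.71 [ 90. 193.  28.  52.] [[89.0, 242.0], [97.0, 189.0], [119.0, 192.0], [111.0, 245.0]]
case_blue 0.69 [283. 143. 110. 125.] [[281.0, 145.0], [391.0, 142.0], [395.0, 265.0], [285.0, 269.0]]
remote 0.58 [291. 188.  59.  19.] [[289.0, 189.0], [348.0, 188.0], [348.0, 207.0], [289.0, 209.0]]
brush_case 0.97 [211. 218.  22.  55.] [[209.0, 219.0], [228.0, 217.0], [233.0, 273.0], [214.0, 274.0]]
carton 0.66 [289. 188.  61.  19.] [[289.0, 190.0], [348.0, 187.0], [349.0, 206.0], [290.0, 209.0]]
small_box 0.79 [176. 160.  16.  49.] [[173.0, 159.0], [192.0, 159.0], [192.0, 208.0], [173.0, 208.0]]
juice 0.69 [216. 175.  17.  22.] [[215.0, 170.0], [233.0, 170.0], [233.0, 196.0], [215.0, 196.0]]
clock 0.76 [173. 228.  18.  31.] [[172.0, 230.0], [190.0, 230.0], [190.0, 258.0], [172.0, 258.0]]
book 0.8 [248. 102.  76.  46.] [[249.0, 145.0], [251.0, 98.0], [323.0, 100.0], [321.0, 147.0]]
mug 0.94 [ 85. 283.  43.  45.] [[81.0, 301.0], [124.0, 284.0], [136.0, 316.0], [93.0, 332.0]]
candle 0.96 [183. 117.  28.  39.] [[179.0, 125.0], [203.0, 113.0], [217.0, 142.0], [194.0, 154.0]]
```

Top view: carton on tray (319,198), tan case (147,184), small box (184,183), juice (224,182), clock (181,243), brush case (221,246), blue case (104,217), candle (199,134) and bin (455,220). The "remote" hit is really the carton, so there's no remote.

```bash
cat >> h.py <<'E'
from scipy.optimize import minimize
DIM=dict(case_tan=(150,50,38),case_blue=(140,48,36),brush_case=(148,44,34),small_box=(120,45,40),juice=(48,38,115),clock=(75,45,45),bin=(210,180,150))
def corners(d,x,y,yaw,z0=0):
    c,s=np.cos(yaw),np.sin(yaw)
    return [(x+c*a*d[0]/2-s*b*d[1]/2,y+s*a*d[0]/2+c*b*d[1]/2,z0+k*d[2]) for a in(-1,1) for b in(-1,1) for k in(0,1)]
def sil(n,P,S=4):
    h=cv2.convexHull(np.array([proj(n,p) for p in P],np.float32))
    im=np.zeros((420,560),np.uint8);cv2.fillConvexPoly(im,np.round((h+0.0)*16).astype(np.int32),1,cv2.LINE_8,4);return im>0
def fit(q,cs=("top","side")):
    d=DIM[q];M={}
    for n in cs:
        r=tr(q,n)
        if r and r[0][0]>.3:M[n]=r[0][2]
    if "top" not in M: print(q,"not found");return None
    b=box(M["top"]);b3=np.array([atz("top",p,d[2]*.6)[:2] for p in b]);c=b3.mean(0)
    e=[b3[1]-b3[0],b3[2]-b3[1]];L=max(e,key=np.linalg.norm);y0=np.arctan2(L[1],L[0])
    def cost(v):
        s=0
        for n,m in M.items():
            k=sil(n,corners(d,v[0],v[1],v[2]/100));s-= (k&m).sum()/max(1,(k|m).sum())
        return s
    best=min((minimize(cost,[c[0],c[1],100*(y0+dy)],method="Nelder-Mead",options=dict(initial_simplex=[[c[0]+i,c[1]+j,100*(y0+dy)+k] for i,j,k in((-8,-8,-8),(12,0,0),(0,12,0),(0,0,15))],xatol=.1,fatol=1e-4)) for dy in(-.1,.1)),key=lambda r:r.fun)
    x,y,t=best.x;t=np.degrees(t/100)
    print(q,np.round([x,y],1),"yaw %.1f"%((t+90)%180-90),"IoU %.2f of %d"%(-best.fun,len(M)));return x,y,t
E
cat > b.py <<'E'
from h import *
grab("top");f=grab("side")
for q in DIM: fit(q)
for n,(x,y,w,h) in dict(top=(270,130,140,150)).items():
    cv2.imwrite("pics/crop_top.png",cv2.resize(F[n]["color"][y:y+h,x:x+w,::-1],None,fx=4,fy=4,interpolation=cv2.INTER_CUBIC))
E
python3 b.py
```

```text
case_tan [605.8 350.2] yaw 6.9 IoU 1.79 of 2
case_blue [517.3 458.7] yaw -5.9 IoU 1.79 of 2
brush_case [444.1 143.5] yaw 5.5 IoU 1.84 of 2
small_box [610.9 251.3] yaw 3.5 IoU 1.69 of 2
juice [607.  136.5] yaw 2.3 IoU 1.77 of 2
clock [447.  248.7] yaw 2.9 IoU 1.64 of 2
bin [ 512.  -456.3] yaw -5.4 IoU 1.93 of 2
```

View pics/crop_top.png

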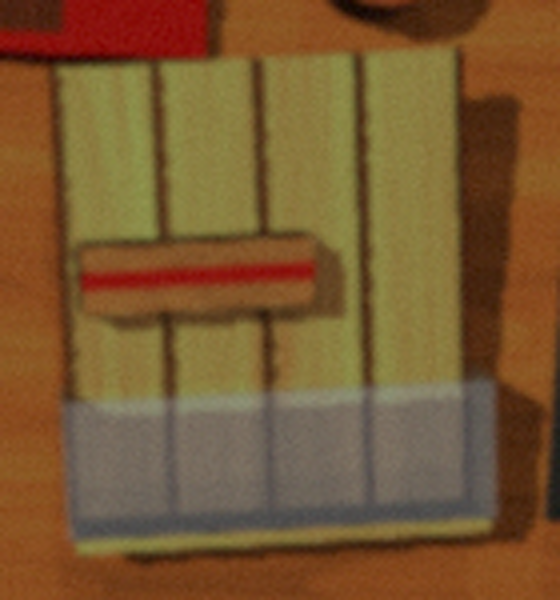

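The crop shows the rib tops ending at the high end, (57,68) to (458,51) in the crop, the cover edge from (66,405) to (494,380), and the carton spanning x 80–318. Next I fit the deck.

```bash
cat >> h.py <<'E'
def deckT(v):
    a=.31;x,y,t=v[0],v[1],v[2]/100
    X=np.array([np.cos(a)*np.cos(t),np.cos(a)*np.sin(t),np.sin(a)]);Y=np.array([-np.sin(t),np.cos(t),0]);Z=np.cross(X,Y)
    return np.array([x,y,20.]),np.stack([X,Y,Z],1)
def dw(v,p): o,R=deckT(v);return o+R@np.asarray(p,float)
E
cat > c.py <<'E'
from h import *
from scipy.optimize import least_squares
import json
grab("top");grab("side")
C=lambda u,v:np.array([u/4+270-.375,v/4+130-.375])
hi=[((300,y,8),C(*p)) for y,p in zip((132,66,0,-66,-132),((57,68),(156,63),(257,60),(358,56),(458,51)))]
lat=[((30,y,8),C(*p)) for y,p in zip((66,0,-66),((172,500),(271,500),(370,500)))]
ce=[((90,0,60),C(280,392))]
def res(v):
    r=[]
    for X,p in hi+ce: r+=list(proj("top",dw(v,X))-p)
    for X,p in lat:
        q=proj("top",dw(v,X));q0=proj("top",dw(v,(60,X[1],8)));d=q0-q;d/=np.linalg.norm(d);r.append(np.cross(d,p-q))
    return r
s=least_squares(res,[400,-90,5]);v=s.x;print("deck",np.round(v,1),"res px",np.round(s.fun,1));json.dump(list(v),open("deck.json","w"))
# carton fit on deck
for q in("carton",):
    M={n:tr(q,n)[0][2] for n in("top","side")}
    def cost(w):
        t=w[2]/100;P=[dw(v,(w[0]+np.cos(t)*a*22-np.sin(t)*b*75,w[1]+np.sin(t)*a*22+np.cos(t)*b*75,8+k*38)) for a in(-1,1) for b in(-1,1) for k in(0,1)]
        return -sum((lambda k:(k&m).sum()/(k|m).sum())(sil(n,P)) for n,m in M.items())
    b=minimize(cost,[165,10,0],method="Nelder-Mead",options=dict(initial_simplex=[[160,10,-5],[175,10,0],[165,30,0],[165,10,10]]))
    print("carton deck",np.round(b.x,1),-b.fun,"world centre",np.round(dw(v,(b.x[0],b.x[1],27)),1))
f=F["side"]
im=f["color"][:,:,::-1].copy();it=F["top"]["color"][:,:,::-1].copy()
for y in(-132,-66,0,66,132):
    for n,i in(("side",im),("top",it)):
        cv2.line(i,*[tuple(int(k) for k in proj(n,dw(v,(x,y,8)))) for x in(0,300)],(0,0,255) if n=="side" else (255,0,0),1)
cv2.imwrite("pics/ov.png",np.hstack([cv2.resize(im[170:330,230:430],None,fx=2,fy=2),cv2.resize(it[120:280,260:460],None,fx=2,fy=2)]))
E
python3 c.py
```

```text
deck [ 417.5 -167.7    6.8] res px [-0.9  0.2 -0.1  0.2  0.2 -0.2  0.4 -0.3  0.8 -0.3 -0.5  0.4 -0.  -0.1
 -0.1]
carton deck [167.   47.9  -1.7] 1.7245916472438556 world centre [ 564.7 -109.8   96.7]c.py:13: DeprecationWarning: Arrays of 2-dimensional vectors are deprecated. Use arrays of 3-dimensional vectors instead. (deprecated in NumPy 2.0)
  q=proj("top",dw(v,X));q0=proj("top",dw(v,(60,X[1],8)));d=q0-q;d/=np.linalg.norm(d);r.append(np.cross(d,p-q))
```

View pics/ov.png

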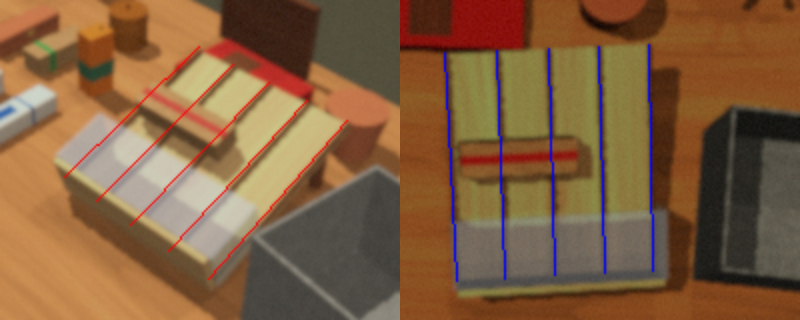

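```bash
cat >> h.py <<'E'
import json
from scipy.spatial.transform import Rotation as Ro
try: V=json.load(open("deck.json"))
except Exception: V=None
def Rdown(ydeg):  # tool pointing down, closing axis at world angle
    y=np.array([np.cos(np.radians(ydeg)),np.sin(np.radians(ydeg)),0]);z=np.array([0,0,-1.]);return np.stack([np.cross(y,z),y,z],1)
def Rdeck(along=False): # square to board; closing axis across lanes, or along slope
    R=deckT(V)[1];z=-R[:,2];y=R[:,0] if along else R[:,1];return np.stack([np.cross(y,z),y,z],1)
def plan(g,R,flip=None,vmax=34,wmax=6):
    s=status.state();R0=Ro.from_euler("xyz",s["ee_rot"],degrees=True)
    tcp=np.asarray(g)+5*R[:,2];d=tcp-s["ee_pos"]
    for k in([0,1] if flip is None else [flip]):
        Rt=Ro.from_matrix(R@np.diag([1-2*k,1-2*k,1]));w=(Rt*R0.inv()).as_rotvec(degrees=True)
        n=int(np.ceil(max(np.linalg.norm(d)/vmax,np.linalg.norm(w)/wmax,1)))
        print("flip",k,"d",np.round(d,1),"w",np.round(w,1),"rows",n,"per row",np.round(d/n/1000,4).tolist(),np.round(w/n,2).tolist())
def st():
    s=status.state();print("t %.1f"%s["time_s"],"q",np.round(s["qpos"],0),"p",np.round(s["ee_pos"],1),"r",np.round(s["ee_rot"],1),"F",np.round(s["force"],1),"w %.1f f %.1f"%(s["gripper_width"],s["gripper_force"]))
E
python3 -c "
from h import *
st();plan(dw(V,(167,48,130)),Rdeck(True))"
```

```text
t 1.8 q [64. 18. 90.  0. 72. -1.] p [243.8 520.8 228. ] r [180.   -0.  154.9] F [ 0.4 -0.6  0.6] w 91.1 f 0.0
flip 0 d [ 291.1 -632.5  -38. ] w [ 10.5 -15.4 -60.5] rows 21 per row [0.0139, -0.0301, -0.0018] [0.5, -0.73, -2.88]
flip 1 d [ 291.1 -632.5  -38. ] w [-17.6 -12.1 117.8] rows 21 per row [0.0139, -0.0301, -0.0018] [-0.84, -0.58, 5.61]
```

Request:
apply_moves(
  increments=[
    [1,0.0139,-0.0301,0,0.5,-0.73,-2.88],
    [1,0.0139,-0.0301,0,0.5,-0.73,-2.88],
    [1,0.0139,-0.0301,0,0.5,-0.73,-2.88],
    [1,0.0139,-0.0301,0,0.5,-0.73,-2.88],
    [1,0.0139,-0.0301,0,0.5,-0.73,-2.88],
  ],
)

```text
time_s: 2.22
ee_pos: [313.6, 368.9, 228.0]
ee_rot: [175.9, 1.8, 140.3]
force: [0.2, 0.7, 1.1]
gripper_width: 91.3
gripper_force: 0.0
```

Request:
apply_moves(
  increments=[
    [1,0.0139,-0.0301,0,0.5,-0.73,-2.88],
    [1,0.0139,-0.0301,0,0.5,-0.73,-2.88],
    [1,0.0139,-0.0301,0,0.5,-0.73,-2.88],
    [1,0.0139,-0.0301,0,0.5,-0.73,-2.88],
    [1,0.0139,-0.0301,0,0.5,-0.73,-2.88],
  ],
)

```text
time_s: 2.63
ee_pos: [383.1, 218.3, 228.2]
ee_rot: [171.5, 2.4, 125.8]
force: [1.1, 0.2, 0.1]
gripper_width: 91.2
gripper_force: 0.0
```

Request:
apply_moves(
  increments=[
    [1,0.0139,-0.0301,0,0.5,-0.73,-2.88],
    [1,0.0139,-0.0301,0,0.5,-0.73,-2.88],
    [1,0.0139,-0.0301,0,0.5,-0.73,-2.88],
    [1,0.0139,-0.0301,0,0.5,-0.73,-2.88],
    [1,0.0139,-0.0301,0,0.5,-0.73,-2.88],
  ],
)

```text
time_s: 3.05
ee_pos: [452.6, 67.7, 228.3]
ee_rot: [167.1, 2.0, 111.2]
force: [0.8, 0.4, -1.0]
gripper_width: 91.4
gripper_force: 0.0
```

Request:
apply_moves(
  increments=[
    [1,0.0139,-0.0301,0,0.5,-0.73,-2.88],
    [1,0.0139,-0.0301,0,0.5,-0.73,-2.88],
    [1,0.0139,-0.0301,0,0.5,-0.73,-2.88],
    [1,0.0139,-0.0301,-0.01,0.5,-0.73,-2.88],
    [1,0.0139,-0.0301,-0.01,0.5,-0.73,-2.88],
  ],
)

```text
time_s: 3.47
ee_pos: [522.6, -83.1, 208.6]
ee_rot: [162.9, 0.5, 96.6]
force: [0.8, 0.0, 0.6]
gripper_width: 91.5
gripper_force: 0.0
```

```bash
python3 -c "
from h import *
st();plan(dw(V,(167,48,33)),Rdeck(True),0)"
```

```text
t 3.5 q [-14.   8. 109.   7.  47. -25.] p [522.6 -83.1 208.6] r [162.9   0.5  96.6] F [0.8 0.  0.6] w 91.5 f 0.0
flip 0 d [  41.8  -26.6 -111. ] w [ 0.5 -0.6 -2.8] rows 4 per row [0.0104, -0.0066, -0.0278] [0.13, -0.15, -0.69]
```

Request:
apply_moves(
  increments=[
    [1,0.012,-0.0286,-0.0186,0.5,-0.6,-2.8],
    [1,0.0074,0.0005,-0.0231,0,0,0],
    [1,0.0074,0.0005,-0.0231,0,0,0],
    [1,0.0074,0.0005,-0.0231,0,0,0],
    [1,0.0074,0.0005,-0.0231,0,0,0],
  ],
)

```text
time_s: 3.88
ee_pos: [563.7, -108.3, 96.1]
ee_rot: [162.4, 0.0, 94.0]
force: [-0.3, 0.3, 0.3]
gripper_width: 91.0
gripper_force: 0.0
```

Request:
apply_moves(
  increments=[
    [-1,0,0,0,0,0,0],
    [-1,0,0,0,0,0,0],
    [-1,0,0,0,0,0,0],
    [-1,0,0,0,0,0,0],
    [-1,0,0,0,0,0,0],
  ],
  newtons=12,
)

```text
time_s: 4.3
ee_pos: [564.0, -108.0, 98.8]
ee_rot: [162.2, 0.1, 94.0]
force: [-0.3, 0.1, 0.1]
gripper_width: 60.8
gripper_force: 0.0
```

Request:
apply_moves(
  increments=[
    [-1,0,0,0,0,0,0],
    [-1,0,0,0,0,0,0],
  ],
)

```text
time_s: 4.47
ee_pos: [563.6, -107.9, 98.0]
ee_rot: [162.3, 0.0, 94.0]
force: [-0.0, -0.0, -0.8]
gripper_width: 47.7
gripper_force: 0.0
```

```bash
python3 -c "
from h import *
st();plan((512,-456,260),Rdown(84.6))"
```

```text
t 4.5 q [-15.  18. 114.  11.  32. -28.] p [ 563.6 -107.9   98. ] r [162.3   0.   94. ] F [-0.  -0.  -0.8] w 47.7 f 0.0
flip 0 d [ -51.6 -348.1  157. ] w [-13.4  13.8  79.9] rows 14 per row [-0.0037, -0.0249, 0.0112] [-0.96, 0.98, 5.71]
flip 1 d [ -51.6 -348.1  157. ] w [ 14.4  14.  -98.5] rows 17 per row [-0.003, -0.0205, 0.0092] [0.85, 0.82, -5.8]
```

Request:
apply_moves(
  increments=[
    [-1,0,0,0,0,0,0],
    [-1,0,0,0,0,0,0],
    [-1,0,0,0,0,0,0],
    [-1,-0.003,0,0.01,0,0,0],
    [-1,-0.008,0,0.025,0,0,0],
  ],
)

```text
time_s: 4.88
ee_pos: [550.5, -107.3, 129.4]
ee_rot: [162.8, -0.1, 94.0]
force: [-0.4, 0.1, -0.3]
gripper_width: 43.9
gripper_force: 12.0
```

Request:
apply_moves(
  increments=[
    [-1,0,0,0.03,0,0,0],
    [-1,0,0,0.03,0,0,0],
    [-1,0,0,0.03,0,0,0],
    [-1,0,-0.005,0.03,0,0,0],
    [-1,-0.003,-0.01,0,0.85,0.82,-5.8],
  ],
)

```text
time_s: 5.3
ee_pos: [552.3, -123.6, 259.7]
ee_rot: [162.5, -0.7, 88.1]
force: [1.7, -0.2, -0.2]
gripper_width: 44.2
gripper_force: 12.0
```

```bash
python3 -c "
from h import *
st();plan((512,-456,255),Rdown(84.6),1)"
```

```text
t 5.3 q [-17.   8. 101.   6.  54. -18.] p [ 552.3 -123.6  259.7] r [162.5  -0.7  88.1] F [ 1.7 -0.2 -0.2] w 44.2 f 12.0
flip 1 d [ -40.3 -332.4   -9.7] w [ 14.2  13.6 -92.6] rows 16 per row [-0.0025, -0.0208, -0.0006] [0.89, 0.85, -5.79]
```

Request:
apply_moves(
  increments=[
    [-1,-0.0025,-0.0208,0,0.89,0.85,-5.79],
    [-1,-0.0025,-0.0208,0,0.89,0.85,-5.79],
    [-1,-0.0025,-0.0208,0,0.89,0.85,-5.79],
    [-1,-0.0025,-0.0208,0,0.89,0.85,-5.79],
    [-1,-0.0025,-0.0208,0,0.89,0.85,-5.79],
  ],
)

```text
time_s: 5.72
ee_pos: [536.2, -227.6, 252.4]
ee_rot: [168.5, -3.9, 58.7]
force: [1.1, 0.7, 0.2]
gripper_width: 43.9
gripper_force: 12.0
```

Request:
apply_moves(
  increments=[
    [-1,-0.0025,-0.0208,0,0.89,0.85,-5.79],
    [-1,-0.0025,-0.0208,0,0.89,0.85,-5.79],
    [-1,-0.0025,-0.0208,0,0.89,0.85,-5.79],
    [-1,-0.0025,-0.0208,0,0.89,0.85,-5.79],
    [-1,-0.0025,-0.0208,0,0.89,0.85,-5.79],
  ],
)

```text
time_s: 6.13
ee_pos: [523.8, -331.6, 252.3]
ee_rot: [174.7, -4.0, 29.3]
force: [-0.1, 0.2, 0.0]
gripper_width: 44.0
gripper_force: 12.0
```

Request:
apply_moves(
  increments=[
    [-1,-0.0025,-0.0208,0,0.89,0.85,-5.79],
    [-1,-0.0025,-0.0208,0,0.89,0.85,-5.79],
    [-1,-0.0025,-0.0208,0,0.89,0.85,-5.79],
    [-1,-0.0025,-0.0208,0,0.89,0.85,-5.79],
    [-1,-0.0025,-0.0208,0,0.89,0.85,-5.79],
  ],
)

```text
time_s: 6.55
ee_pos: [511.4, -435.6, 252.2]
ee_rot: [180.0, -1.0, 0.1]
force: [0.4, -0.3, -0.1]
gripper_width: 44.2
gripper_force: 12.0
```

Request:
apply_moves(
  increments=[
    [-1,-0.0025,-0.0208,0,0.89,0.85,-5.79],
    [-1,0,0,0,0,0,0],
  ],
)

```text
time_s: 6.72
ee_pos: [508.5, -459.6, 251.1]
ee_rot: [-179.3, -0.1, -5.8]
force: [-0.8, 0.4, -0.9]
gripper_width: 44.1
gripper_force: 12.0
```

```bash
python3 -c "
from h import *
st();plan((512,-456,165),Rdown(84.6),1)
f=grab('side');cv2.imwrite('pics/s1.png',f['color'][:,:,::-1])"
```

```text
t 6.7 q [-43.  28.  71.   1.  81.  52.] p [ 508.5 -459.6  251.1] r [-1.793e+02 -1.000e-01 -5.800e+00] F [-0.8  0.4 -0.9] w 44.1 f 12.0
flip 1 d [  3.5   3.6 -91.1] w [-0.7  0.2  0.4] rows 3 per row [0.0012, 0.0012, -0.0304] [-0.22, 0.05, 0.12]
```

View pics/s1.png

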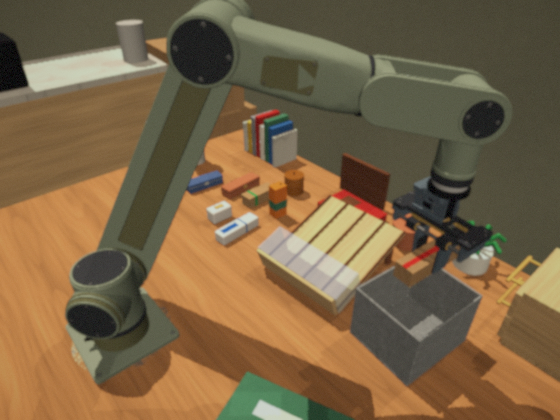

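Request:
apply_moves(
  increments=[
    [-1,0.0012,0.0012,-0.0304,-0.2,0,0.12],
    [-1,0.0012,0.0012,-0.0304,-0.2,0,0.12],
    [-1,0.0012,0.0012,-0.0304,-0.2,0,0.12],
    [-1,0,0,0,0,0,0],
    [0.6,0,0,0,0,0,0],
  ],
)

```text
time_s: 7.18
ee_pos: [512.5, -450.5, 159.9]
ee_rot: [-179.7, -0.1, -5.0]
force: [0.6, -0.5, 0.7]
gripper_width: 47.8
gripper_force: 0.0
```

Request:
apply_moves(
  increments=[
    [0.6,0,0,0,0,0,0],
    [0.6,0,0,0,0,0,0],
    [0.6,0,0,0,0,0,0],
    [0.6,0,0,0,0,0,0],
    [0.6,0,0,0.03,0,0,0],
  ],
)

```text
time_s: 7.6
ee_pos: [510.7, -450.0, 185.9]
ee_rot: [-179.4, 0.3, -5.0]
force: [-0.1, 0.2, -0.8]
gripper_width: 73.0
gripper_force: 0.0
```

Request:
apply_moves(
  increments=[
    [0.6,0,0,0.035,0,0,0],
    [0.6,0,0,0.035,0,0,0],
    [0.6,0,0,0,0,0,0],
  ],
)

```text
time_s: 7.85
ee_pos: [515.4, -454.3, 270.4]
ee_rot: [179.6, -1.0, -5.0]
force: [1.3, -0.3, 1.1]
gripper_width: 72.9
gripper_force: 0.0
```

```bash
cat > look.py <<'E'
from h import *
import sys
st();grab("top");grab("side")
for q in sys.argv[1:]: fit(q)
E
python3 look.py juice case_tan case_blue brush_case small_box; python3 -c "
from h import *
plan((607,136.5,225),Rdown(92.3),1)
print([(x['score'],x['rect']) for n in ('top','side') for x in (grab(n),finder.boxes_of('carton',n))[1][:2]])"
```

```text
t 7.8 q [-42.  27.  70.   0.  82.  53.] p [ 515.4 -454.3  270.4] r [179.6  -1.   -5. ] F [ 1.3 -0.3  1.1] w 72.9 f 0.0
juice [607.1 136.6] yaw -4.0 IoU 1.84 of 2
case_tan [606.1 350.2] yaw 4.8 IoU 1.78 of 2
case_blue [767.9 226.4] yaw 29.3 IoU 0.51 of 2
brush_case [443.5 142.5] yaw 6.3 IoU 1.79 of 2
small_box [613.8 252.4] yaw 4.5 IoU 1.65 of 2
flip 1 d [ 94.1 588.5 -40.2] w [-0.2  0.2  7.3] rows 18 per row [0.0052, 0.0327, -0.0022] [-0.01, 0.01, 0.41]
[(0.84, [431.5, 199.2, 19.0, 52.7]), (0.89, [400.0, 304.9, 36.4, 30.3]), (0.43, [265.9, 185.7, 18.9, 32.5])]
```

Request:
apply_moves(
  increments=[
    [0.6,0.0052,0.033,0,0,0,0.41],
    [0.6,0.0052,0.033,0,0,0,0.41],
    [0.6,0.0052,0.033,0,0,0,0.41],
    [0.6,0.0052,0.033,0,0,0,0.41],
    [0.6,0.0052,0.033,0,0,0,0.41],
  ],
)

```text
time_s: 9.07
ee_pos: [539.0, -285.6, 260.9]
ee_rot: [-179.8, -0.2, -3.0]
force: [0.8, 0.4, -0.1]
gripper_width: 72.6
gripper_force: 0.0
```

Request:
apply_moves(
  increments=[
    [0.6,0.0052,0.033,0,0,0,0.41],
    [0.6,0.0052,0.033,0,0,0,0.41],
    [0.6,0.0052,0.033,0,0,0,0.41],
    [0.6,0.0052,0.033,0,0,0,0.41],
    [0.6,0.0052,0.033,0,0,0,0.41],
  ],
)

```text
time_s: 9.48
ee_pos: [565.0, -120.4, 261.1]
ee_rot: [-179.8, -0.3, -0.9]
force: [0.1, -0.6, -0.0]
gripper_width: 72.9
gripper_force: 0.0
```

Request:
apply_moves(
  increments=[
    [0.6,0.0052,0.033,0,0,0,0.41],
    [0.6,0.0052,0.033,0,0,0,0.41],
    [0.6,0.0052,0.033,0,0,0,0.41],
    [0.6,0.0052,0.033,0,0,0,0.41],
    [0.6,0.0052,0.033,0,0,0,0.41],
  ],
)

```text
time_s: 9.9
ee_pos: [591.0, 44.7, 261.1]
ee_rot: [-179.8, -0.3, 1.1]
force: [0.8, 0.2, 0.2]
gripper_width: 72.9
gripper_force: 0.0
```

Request:
apply_moves(
  increments=[
    [0.6,0.0052,0.033,-0.01,0,0,0.41],
    [0.6,0.0052,0.033,-0.01,0,0,0.41],
    [0.6,0.0052,0.0275,-0.01,0,0,0.41],
    [0.6,0,0,-0.01,0,0,0],
  ],
)

```text
time_s: 10.23
ee_pos: [607.2, 141.6, 220.2]
ee_rot: [-179.7, -0.3, 2.6]
force: [0.6, -0.4, -0.6]
gripper_width: 73.0
gripper_force: 0.0
```

```bash
python3 -c "
from h import *
st();plan((607,136.5,85),Rdown(89),1)"
```

```text
t 10.2 q [12. 23. 84.  0. 73. 99.] p [607.2 141.6 220.2] r [-179.7   -0.3    2.6] F [ 0.6 -0.4 -0.6] w 73.0 f 0.0
flip 1 d [  -0.2   -5.1 -140.2] w [-0.3  0.3 -3.6] rows 5 per row [-0.0, -0.001, -0.028] [-0.07, 0.06, -0.72]
```

Request:
apply_moves(
  increments=[
    [0.6,0,-0.001,-0.028,0,0,-0.7],
    [0.6,0,-0.001,-0.028,0,0,-0.7],
    [0.6,0,-0.001,-0.028,0,0,-0.7],
    [0.6,0,-0.001,-0.028,0,0,-0.7],
    [0.6,0,-0.001,-0.028,0,0,-0.7],
  ],
)

```text
time_s: 10.65
ee_pos: [606.5, 130.9, 79.7]
ee_rot: [-179.8, -0.3, -1.2]
force: [-0.3, -0.7, -0.4]
gripper_width: 72.8
gripper_force: 0.0
```

Request:
apply_moves(
  increments=[
    [-1,0,0,0,0,0,0],
    [-1,0,0,0,0,0,0],
    [-1,0,0,0,0,0,0],
    [-1,0,0,0,0,0,0],
    [-1,0,0,0,0,0,0],
  ],
  newtons=12,
)

```text
time_s: 11.07
ee_pos: [607.9, 131.7, 83.0]
ee_rot: [-179.8, -0.4, -1.2]
force: [0.3, 0.6, -0.2]
gripper_width: 42.5
gripper_force: 0.1
```

Request:
apply_moves(
  increments=[
    [-1,0,0,0,0,0,0],
    [-1,0,0,0,0,0,0],
    [-1,0,0,0,0,0,0],
    [-1,0,0,0.025,0,0,0],
    [-1,0,0,0.03,0,0,0],
  ],
)

```text
time_s: 11.48
ee_pos: [604.7, 131.1, 134.2]
ee_rot: [-179.9, 0.1, -1.2]
force: [0.5, 0.4, 0.0]
gripper_width: 38.1
gripper_force: 12.0
```

Request:
apply_moves(
  increments=[
    [-1,0,0,0.03,0,0,0],
    [-1,0,0,0.03,0,0,0],
    [-1,0,0,0.03,0,0,0],
    [-1,0,0,0.03,0,0,0],
    [-1,0,0,0,0,0,0],
  ],
)

```text
time_s: 11.9
ee_pos: [609.3, 132.1, 263.1]
ee_rot: [-179.7, -1.0, -1.2]
force: [1.0, -0.4, -0.1]
gripper_width: 38.2
gripper_force: 12.0
```

```bash
python3 -c "
from h import *
st();plan((512,-430,260),Rdown(84.6),1)"
```

```text
t 11.9 q [ 11.  21.  80.   0.  78. 102.] p [609.3 132.1 263.1] r [-179.7   -1.    -1.2] F [ 1.  -0.4 -0.1] w 38.2 f 12.0
flip 1 d [ -97.3 -562.1   -8.1] w [-0.3  1.  -4.2] rows 17 per row [-0.0057, -0.0331, -0.0005] [-0.02, 0.06, -0.25]
```

Request:
apply_moves(
  increments=[
    [-1,-0.0054,-0.034,0,0,0,-0.25],
    [-1,-0.0054,-0.034,0,0,0,-0.25],
    [-1,-0.0054,-0.034,0,0,0,-0.25],
    [-1,-0.0054,-0.034,0,0,0,-0.25],
    [-1,-0.0054,-0.034,0,0,0,-0.25],
  ],
)

```text
time_s: 12.32
ee_pos: [578.8, -39.9, 255.5]
ee_rot: [-179.8, -0.2, -2.4]
force: [0.1, 0.5, -1.0]
gripper_width: 37.8
gripper_force: 12.0
```

Request:
apply_moves(
  increments=[
    [-1,-0.0054,-0.034,0,0,0,-0.25],
    [-1,-0.0054,-0.034,0,0,0,-0.25],
    [-1,-0.0054,-0.034,0,0,0,-0.25],
    [-1,-0.0054,-0.034,0,0,0,-0.25],
    [-1,-0.0054,-0.034,0,0,0,-0.25],
  ],
)

```text
time_s: 12.73
ee_pos: [551.8, -210.0, 255.5]
ee_rot: [-179.8, -0.2, -3.7]
force: [-0.4, -0.4, -1.6]
gripper_width: 38.4
gripper_force: 12.0
```

Request:
apply_moves(
  increments=[
    [-1,-0.0054,-0.034,0,0,0,-0.25],
    [-1,-0.0054,-0.034,0,0,0,-0.25],
    [-1,-0.0054,-0.034,0,0,0,-0.25],
    [-1,-0.0054,-0.034,0,0,0,-0.25],
    [-1,-0.0054,-0.034,0,0,0,-0.25],
  ],
)

```text
time_s: 13.15
ee_pos: [524.8, -380.0, 255.4]
ee_rot: [-179.8, -0.2, -4.9]
force: [0.8, -0.1, -0.2]
gripper_width: 38.0
gripper_force: 12.0
```

Request:
apply_moves(
  increments=[
    [-1,-0.0054,-0.034,0,0,0,-0.25],
    [-1,-0.0054,-0.034,0,0,0,-0.25],
    [-1,-0.0054,-0.034,0,0,0,-0.25],
    [-1,0,0,0,0,0,0],
    [-1,0,0,-0.02,0,0,0],
  ],
)

```text
time_s: 13.57
ee_pos: [509.8, -483.8, 238.6]
ee_rot: [179.9, -0.6, -5.8]
force: [0.7, 0.0, 0.2]
gripper_width: 37.6
gripper_force: 12.0
```

Request:
apply_moves(
  increments=[
    [-1,0,0,-0.025,0,0,0],
    [-1,0,0,-0.025,0,0,0],
    [-1,0,0,-0.02,0,0,0],
    [-1,0,0,0,0,0,0],
    [0.3,0,0,0,0,0,0],
  ],
)

```text
time_s: 13.98
ee_pos: [509.0, -479.7, 164.7]
ee_rot: [-179.7, -0.1, -5.6]
force: [0.2, -0.3, 0.5]
gripper_width: 42.3
gripper_force: 0.0
```

Request:
apply_moves(
  increments=[
    [0.3,0,0,0,0,0,0],
    [0.3,0,0,0,0,0,0],
    [0.3,0,0,0,0,0,0],
    [0.6,0,0,0.03,0,0,0],
    [0.6,0,0,0.03,0,0,0],
  ],
)

```text
time_s: 14.4
ee_pos: [508.7, -479.9, 225.5]
ee_rot: [-179.7, -0.1, -5.7]
force: [1.3, 0.2, 0.4]
gripper_width: 69.9
gripper_force: 0.0
```

Request:
apply_moves(
  increments=[
    [0.6,0,0,0.03,0,0,0],
    [0.6,0,0,0.02,0,0,0],
    [0.6,0,0,0,0,0,0],
  ],
)

```text
time_s: 14.65
ee_pos: [511.0, -482.0, 283.2]
ee_rot: [179.7, -0.8, -5.7]
force: [0.2, 0.3, 0.2]
gripper_width: 73.1
gripper_force: 0.0
```

```bash
python3 look.py small_box case_tan brush_case; python3 -c "
from h import *
plan((613,252,250),Rdown(94),1)
for q in ('carton','juice','case_blue'): print(q,[(n,x['score'],x['rect']) for n in ('top','side') for x in (grab(n),finder.boxes_of(q,n))[1][:2]])"
```

```text
t 14.7 q [-44.  29.  65.   0.  85.  51.] p [ 511.  -482.   283.2] r [179.7  -0.8  -5.7] F [0.2 0.3 0.2] w 73.1 f 0.0
small_box [613.9 251.9] yaw 4.0 IoU 1.81 of 2
case_tan [609.5 351.3] yaw 7.9 IoU 1.71 of 2
brush_case [443.2 143.2] yaw 4.4 IoU 1.84 of 2
flip 1 d [103.9 732.2 -29.3] w [-0.3  0.1  9.7] rows 22 per row [0.0047, 0.0333, -0.0013] [-0.01, 0.0, 0.44]
carton [('top', 0.77, [431.6, 194.3, 23.8, 57.4]), ('top', 0.46, [136.1, 158.0, 22.5, 57.2]), ('side', 0.69, [400.1, 306.3, 27.2, 18.1])]
juice [('top', 0.58, [450.7, 218.0, 22.3, 19.9]), ('side', 0.65, [408.5, 303.1, 42.4, 33.6])]
case_blue [('top', 0.64, [91.7, 191.9, 26.4, 53.4]), ('top', 0.41, [284.0, 144.0, 112.3, 125.8]), ('side', 0.66, [190.3, 173.6, 32.2, 19.9]), ('side', 0.37, [206.0, 201.9, 26.0, 20.2])]
```

Request:
apply_moves(
  increments=[
    [0.6,0.0047,0.0333,0,0,0,0.44],
    [0.6,0.0047,0.0333,0,0,0,0.44],
    [0.6,0.0047,0.0333,0,0,0,0.44],
    [0.6,0.0047,0.0333,0,0,0,0.44],
    [0.6,0.0047,0.0333,0,0,0,0.44],
  ],
)

```text
time_s: 16.07
ee_pos: [532.8, -312.6, 275.9]
ee_rot: [-179.8, -0.2, -3.5]
force: [1.1, -0.1, 0.3]
gripper_width: 72.9
gripper_force: 0.0
```

Request:
apply_moves(
  increments=[
    [0.6,0.0047,0.0333,0,0,0,0.44],
    [0.6,0.0047,0.0333,0,0,0,0.44],
    [0.6,0.0047,0.0333,0,0,0,0.44],
    [0.6,0.0047,0.0333,0,0,0,0.44],
    [0.6,0.0047,0.0333,0,0,0,0.44],
  ],
)

```text
time_s: 16.48
ee_pos: [556.3, -145.9, 276.1]
ee_rot: [-179.8, -0.3, -1.3]
force: [-0.2, -0.8, -0.2]
gripper_width: 73.3
gripper_force: 0.0
```

Request:
apply_moves(
  increments=[
    [0.6,0.0047,0.0333,0,0,0,0.44],
    [0.6,0.0047,0.0333,0,0,0,0.44],
    [0.6,0.0047,0.0333,0,0,0,0.44],
    [0.6,0.0047,0.0333,0,0,0,0.44],
    [0.6,0.0047,0.0333,0,0,0,0.44],
  ],
)

```text
time_s: 16.9
ee_pos: [579.8, 20.6, 276.1]
ee_rot: [-179.8, -0.3, 1.0]
force: [-0.1, 0.6, 0.0]
gripper_width: 73.0
gripper_force: 0.0
```

Request:
apply_moves(
  increments=[
    [0.6,0.0047,0.0333,-0.01,0,0,0.44],
    [0.6,0.0047,0.0333,-0.01,0,0,0.44],
    [0.6,0.0047,0.0333,-0.01,0,0,0.44],
    [0.6,0.0047,0.0333,-0.01,0,0,0.44],
    [0.6,0.0047,0.0333,-0.01,0,0,0.44],
  ],
)

```text
time_s: 17.32
ee_pos: [603.4, 187.2, 225.6]
ee_rot: [-179.8, -0.3, 3.2]
force: [0.5, -0.8, 0.0]
gripper_width: 72.7
gripper_force: 0.0
```

Request:
apply_moves(
  increments=[
    [0.6,0.0047,0.033,-0.02,0,0,0.44],
    [0.6,0.0047,0.0333,-0.02,0,0,0.44],
    [0.6,0,0,-0.02,0,0,0],
    [0.6,0,0,-0.01,0,0,0],
  ],
)

```text
time_s: 17.65
ee_pos: [611.4, 253.3, 152.7]
ee_rot: [-179.9, 0.0, 4.2]
force: [-1.1, 0.3, 0.7]
gripper_width: 72.6
gripper_force: 0.0
```

```bash
python3 -c "
from h import *
st();plan((613,252,25),Rdown(94),1)"
```

```text
t 17.6 q [ 21.  29.  84.   0.  67. 107.] p [611.4 253.3 152.7] r [-179.9    0.     4.2] F [-1.1  0.3  0.7] w 72.6 f 0.0
flip 1 d [   1.6   -1.3 -132.7] w [-0.1 -0.  -0.2] rows 4 per row [0.0004, -0.0003, -0.0332] [-0.03, -0.01, -0.05]
```

Request:
apply_moves(
  increments=[
    [0.6,0.0004,-0.0003,-0.033,0,0,0],
    [0.6,0.0004,-0.0003,-0.033,0,0,0],
    [0.6,0.0004,-0.0003,-0.03,0,0,0],
    [0.6,0,0,-0.02,0,0,0],
    [0.6,0,0,-0.012,0,0,0],
  ],
)

```text
time_s: 18.07
ee_pos: [612.7, 249.2, 25.4]
ee_rot: [-179.9, 0.0, 4.0]
force: [0.3, -0.5, -0.5]
gripper_width: 72.9
gripper_force: 0.0
```

Request:
apply_moves(
  increments=[
    [-1,0,0,0,0,0,0],
    [-1,0,0,0,0,0,0],
    [-1,0,0,0,0,0,0],
    [-1,0,0,0,0,0,0],
    [-1,0,0,0,0,0,0],
  ],
)

```text
time_s: 18.48
ee_pos: [615.1, 251.2, 29.8]
ee_rot: [-179.8, -0.4, 4.0]
force: [0.5, 0.3, 3.7]
gripper_width: 45.5
gripper_force: 11.9
```

Request:
apply_moves(
  increments=[
    [-1,0,0,0,0,0,0],
    [-1,0,0,0,0,0,0],
    [-1,0,0,0.02,0,0,0],
    [-1,0,0,0.03,0,0,0],
    [-1,0,0,0.035,0,0,0],
  ],
)

```text
time_s: 18.9
ee_pos: [612.5, 250.4, 111.9]
ee_rot: [-179.9, 0.0, 4.0]
force: [1.2, 0.6, -0.2]
gripper_width: 45.0
gripper_force: 11.9
```

Request:
apply_moves(
  increments=[
    [-1,0,0,0.035,0,0,0],
    [-1,0,0,0.035,0,0,0],
    [-1,0,0,0.035,0,0,0],
    [-1,0,0,0.035,0,0,0],
    [-1,0,0,0.01,0,0,0],
  ],
)

```text
time_s: 19.32
ee_pos: [615.8, 251.7, 269.8]
ee_rot: [-179.6, -0.8, 4.0]
force: [1.4, 0.6, 0.2]
gripper_width: 45.5
gripper_force: 11.9
```

```bash
python3 -c "
from h import *
st();plan((512,-445,250),Rdown(84.6),1)"
```

```text
t 19.3 q [ 21.  25.  73.   0.  81. 107.] p [615.8 251.7 269.8] r [-179.6   -0.8    4. ] F [1.4 0.6 0.2] w 45.5 f 11.9
flip 1 d [-103.8 -696.7  -24.8] w [-0.4  0.8 -9.4] rows 21 per row [-0.0049, -0.0332, -0.0012] [-0.02, 0.04, -0.45]
```

Request:
apply_moves(
  increments=[
    [-1,-0.005,-0.0338,0,0,0,-0.45],
    [-1,-0.005,-0.0338,0,0,0,-0.45],
    [-1,-0.005,-0.0338,0,0,0,-0.45],
    [-1,-0.005,-0.0338,0,0,0,-0.45],
    [-1,-0.005,-0.0338,0,0,0,-0.45],
  ],
)

```text
time_s: 19.73
ee_pos: [588.0, 80.5, 262.1]
ee_rot: [-179.8, -0.2, 1.8]
force: [0.1, -0.5, -0.7]
gripper_width: 44.5
gripper_force: 11.9
```

Request:
apply_moves(
  increments=[
    [-1,-0.005,-0.0338,0,0,0,-0.45],
    [-1,-0.005,-0.0338,0,0,0,-0.45],
    [-1,-0.005,-0.0338,0,0,0,-0.45],
    [-1,-0.005,-0.0338,0,0,0,-0.45],
    [-1,-0.005,-0.0338,0,0,0,-0.45],
  ],
)

```text
time_s: 20.15
ee_pos: [563.0, -88.5, 262.1]
ee_rot: [-179.8, -0.2, -0.5]
force: [0.7, -0.2, 0.5]
gripper_width: 45.1
gripper_force: 11.9
```

Request:
apply_moves(
  increments=[
    [-1,-0.005,-0.0338,0,0,0,-0.45],
    [-1,-0.005,-0.0338,0,0,0,-0.45],
    [-1,-0.005,-0.0338,0,0,0,-0.45],
    [-1,-0.005,-0.0338,0,0,0,-0.45],
    [-1,-0.005,-0.0338,0,0,0,-0.45],
  ],
)

```text
time_s: 20.57
ee_pos: [538.1, -257.5, 262.1]
ee_rot: [-179.8, -0.2, -2.8]
force: [1.2, 1.1, -0.1]
gripper_width: 45.0
gripper_force: 11.9
```

Request:
apply_moves(
  increments=[
    [-1,-0.005,-0.0338,0,0,0,-0.45],
    [-1,-0.005,-0.0338,0,0,0,-0.45],
    [-1,-0.005,-0.0338,0,0,0,-0.45],
    [-1,-0.005,-0.0338,0,0,0,-0.45],
    [-1,-0.005,-0.0338,0,0,0,-0.45],
  ],
)

```text
time_s: 20.98
ee_pos: [513.2, -426.4, 262.0]
ee_rot: [-179.8, -0.2, -5.0]
force: [0.2, -0.1, -0.9]
gripper_width: 45.0
gripper_force: 11.9
```

Request:
apply_moves(
  increments=[
    [-1,0,0,-0.02,0,0,0],
    [-1,0,0,-0.025,0,0,0],
    [-1,0,0,-0.025,0,0,0],
    [-1,0,0,-0.012,0,0,0],
    [-1,0,0,0,0,0,0],
  ],
)

```text
time_s: 21.4
ee_pos: [512.0, -423.5, 176.1]
ee_rot: [-179.5, 0.2, -5.0]
force: [0.3, -0.1, -0.5]
gripper_width: 44.9
gripper_force: 11.9
```

Request:
apply_moves(
  increments=[
    [0.35,0,0,0,0,0,0],
    [0.35,0,0,0,0,0,0],
    [0.35,0,0,0,0,0,0],
    [0.35,0,0,0,0,0,0],
    [0.5,0,0,0.025,0,0,0],
  ],
)

```text
time_s: 21.82
ee_pos: [512.2, -423.5, 202.0]
ee_rot: [-179.5, 0.2, -5.0]
force: [-0.9, -0.5, -1.0]
gripper_width: 65.7
gripper_force: 0.0
```

Request:
apply_moves(
  increments=[
    [0.6,0,0,0.03,0,0,0],
    [0.6,0,0,0.03,0,0,0],
    [0.6,0,0,0.01,0,0,0],
    [0.6,0,0,0,0,0,0],
  ],
)

```text
time_s: 22.15
ee_pos: [515.2, -426.1, 280.3]
ee_rot: [179.9, -0.6, -5.0]
force: [0.4, 0.6, 1.1]
gripper_width: 73.1
gripper_force: 0.0
```

```bash
python3 look.py case_tan brush_case case_blue; python3 -c "
from h import *
grab('top');grab('side')
plan((460,145,200),Rdown(95),1)
cv2.imwrite('pics/t2.png',F['top']['color'][:,:,::-1])
for q in ('carton','juice','small_box'): print(q,[(n,x['score'],x['rect']) for n in ('top','side') for x in finder.boxes_of(q,n)[:2]])"
```

```text
t 22.1 q [-41.  25.  71.   0.  83.  54.] p [ 515.2 -426.1  280.3] r [179.9  -0.6  -5. ] F [0.4 0.6 1.1] w 73.1 f 0.0
case_tan [609.8 349.3] yaw 3.4 IoU 1.81 of 2
brush_case [443.2 142.2] yaw 6.5 IoU 1.78 of 2
case_blue [517.6 458.3] yaw -1.9 IoU 1.72 of 2
flip 1 d [-53.8 570.  -80. ] w [-0.2  0.2 10. ] rows 18 per row [-0.003, 0.0317, -0.0044] [-0.01, 0.01, 0.55]
carton [('top', 0.62, [432.5, 201.7, 14.2, 45.1]), ('top', 0.26, [182.8, 114.4, 27.7, 37.5]), ('side', 0.55, [398.7, 305.3, 30.2, 20.9])]
juice [('top', 0.44, [486.0, 220.6, 4.1, 6.9]), ('side', 0.63, [222.3, 169.8, 37.9, 28.5]), ('side', 0.59, [407.8, 304.2, 46.6, 34.7])]
small_box [('top', 0.73, [425.4, 203.0, 7.5, 45.2]), ('side', 0.38, [187.4, 169.5, 35.9, 24.1])]
```

View pics/t2.png

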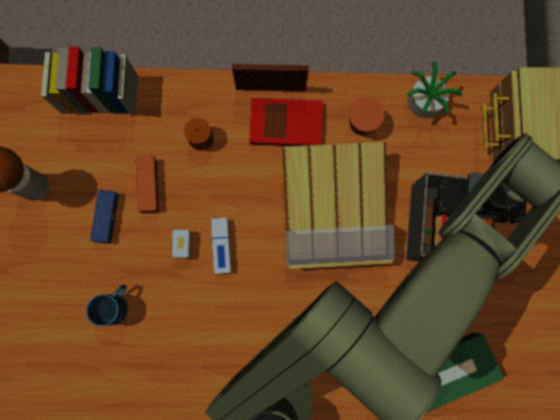

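Request:
apply_moves(
  increments=[
    [0.6,-0.0029,0.0317,0,0,0,0.57],
    [0.6,-0.0029,0.0317,0,0,0,0.57],
    [0.6,-0.0029,0.0317,0,0,0,0.57],
    [0.6,-0.0029,0.0317,0,0,0,0.57],
    [0.6,-0.0029,0.0317,0,0,0,0.57],
  ],
)

```text
time_s: 23.37
ee_pos: [499.1, -265.3, 275.9]
ee_rot: [-179.8, -0.2, -2.1]
force: [1.0, -0.2, -0.2]
gripper_width: 73.1
gripper_force: 0.0
```

Request:
apply_moves(
  increments=[
    [0.6,-0.0029,0.0317,0,0,0,0.57],
    [0.6,-0.0029,0.0317,0,0,0,0.57],
    [0.6,-0.0029,0.0317,0,0,0,0.57],
    [0.6,-0.0029,0.0317,0,0,0,0.57],
    [0.6,-0.0029,0.0317,0,0,0,0.57],
  ],
)

```text
time_s: 23.78
ee_pos: [484.6, -106.7, 276.1]
ee_rot: [-179.8, -0.3, 0.7]
force: [0.6, 1.3, -0.0]
gripper_width: 72.8
gripper_force: 0.0
```

Request:
apply_moves(
  increments=[
    [0.6,-0.0029,0.0317,-0.01,0,0,0.57],
    [0.6,-0.0029,0.0317,-0.01,0,0,0.57],
    [0.6,-0.0029,0.0317,-0.01,0,0,0.57],
    [0.6,-0.0029,0.0317,-0.01,0,0,0.57],
    [0.6,-0.0029,0.0317,-0.01,0,0,0.57],
  ],
)

```text
time_s: 24.2
ee_pos: [470.1, 51.8, 225.7]
ee_rot: [-179.8, -0.3, 3.6]
force: [-0.4, 0.8, 0.7]
gripper_width: 73.1
gripper_force: 0.0
```

Request:
apply_moves(
  increments=[
    [0.6,-0.0029,0.0317,-0.02,0,0,0.57],
    [0.6,-0.0029,0.0317,-0.02,0,0,0.57],
    [0.6,-0.0029,0.0317,-0.02,0,0,0.57],
    [0.6,0,0,-0.02,0,0,0],
    [0.6,0,0,0,0,0,0],
  ],
)

```text
time_s: 24.62
ee_pos: [459.0, 146.3, 142.6]
ee_rot: [-179.9, 0.2, 5.5]
force: [-1.1, -0.5, -0.9]
gripper_width: 73.1
gripper_force: 0.0
```

```bash
python3 look.py case_tan; python3 -c "
from h import *
plan((463,144.5,31),Rdown(95.6),1)"
```

```text
t 24.6 q [ 16.  14. 109.   0.  57. 101.] p [459.  146.3 142.6] r [-179.9    0.2    5.5] F [-1.1 -0.5 -0.9] w 73.1 f 0.0
case_tan [606.9 350.5] yaw 6.6 IoU 1.20 of 2
flip 1 d [ 1.000e-01 -5.000e-01 -1.211e+02] w [-0.2  0.3  0.4] rows 4 per row [0.0, -0.0001, -0.0303] [-0.06, 0.09, 0.1]
```

Request:
apply_moves(
  increments=[
    [0.6,0,0,-0.03,0,0,0],
    [0.6,0,0,-0.03,0,0,0],
    [0.6,0,0,-0.03,0,0,0],
    [0.6,0,0,-0.021,0,0,0.4],
    [0.6,0,0,-0.01,0,0,0],
  ],
)

```text
time_s: 25.23
ee_pos: [461.5, 144.3, 23.6]
ee_rot: [-179.8, -0.1, 5.6]
force: [-0.3, 0.2, -0.8]
gripper_width: 73.3
gripper_force: 0.0
```

Request:
apply_moves(
  increments=[
    [-1,0,0,0,0,0,0],
    [-1,0,0,0,0,0,0],
    [-1,0,0,0,0,0,0],
    [-1,0,0,0,0,0,0],
    [-1,0,0,0,0,0,0],
  ],
  newtons=20,
)

```text
time_s: 25.65
ee_pos: [462.8, 145.6, 26.1]
ee_rot: [-179.8, -0.4, 5.7]
force: [0.4, -0.3, 3.5]
gripper_width: 44.0
gripper_force: 20.0
```

Request:
apply_moves(
  increments=[
    [-1,0,0,0,0,0,0],
    [-1,0,0,0,0,0,0],
    [-1,0,0,0,0,0,0],
  ],
)

```text
time_s: 25.9
ee_pos: [462.8, 145.6, 26.1]
ee_rot: [-179.8, -0.4, 5.7]
force: [-0.3, -0.8, 7.0]
gripper_width: 44.0
gripper_force: 20.0
```

```bash
python3 -c "
from h import *
st()
b=31 # grasp height over bottom
for x,z in ((199,100),(199,32),(159,32)):
  plan(dw(V,(x,99,z)),Rdeck(),1)"
```

```text
t 25.9 q [ 16.  23. 117.   0.  40. 100.] p [462.8 145.6  26.1] r [-179.8   -0.4    5.7] F [-0.3 -0.8  7. ] w 44.0 f 20.0
flip 1 d [ 108.2 -203.7  145.1] w [  1.3 -17.3  -1.8] rows 9 per row [0.012, -0.0226, 0.0161] [0.14, -1.93, -0.2]
flip 1 d [ 128.9 -202.3   80.3] w [  1.3 -17.3  -1.8] rows 8 per row [0.0161, -0.0253, 0.01] [0.16, -2.17, -0.23]
flip 1 d [  90.9 -204.9   68.1] w [  1.3 -17.3  -1.8] rows 7 per row [0.013, -0.0293, 0.0097] [0.18, -2.48, -0.26]
```

Request:
apply_moves(
  increments=[
    [-1,0,0,0.015,0,0,0],
    [-1,0,0,0.03,0,0,0],
    [-1,0,0,0.03,0,0,0],
    [-1,0,0,0.03,0,0,0],
    [-1,0,0,0.03,0,0,0],
  ],
)

```text
time_s: 26.32
ee_pos: [461.3, 145.4, 161.3]
ee_rot: [-179.8, -0.2, 5.7]
force: [0.6, -0.4, -1.0]
gripper_width: 43.7
gripper_force: 20.0
```

Request:
apply_moves(
  increments=[
    [-1,0.0108,-0.0204,0.001,0.13,-1.73,-0.18],
    [-1,0.0108,-0.0204,0.001,0.13,-1.73,-0.18],
    [-1,0.0108,-0.0204,0.001,0.13,-1.73,-0.18],
    [-1,0.0108,-0.0204,0.001,0.13,-1.73,-0.18],
    [-1,0.0108,-0.0204,0.001,0.13,-1.73,-0.18],
  ],
)

```text
time_s: 26.73
ee_pos: [515.9, 42.7, 165.1]
ee_rot: [-180.0, -9.0, 4.8]
force: [-0.3, 0.4, -1.2]
gripper_width: 43.9
gripper_force: 20.0
```

Request:
apply_moves(
  increments=[
    [-1,0.0108,-0.0204,0.001,0.13,-1.73,-0.18],
    [-1,0.0108,-0.0204,0.001,0.13,-1.73,-0.18],
    [-1,0.0108,-0.0204,0.001,0.13,-1.73,-0.18],
    [-1,0.0108,-0.0204,0.001,0.13,-1.73,-0.18],
    [-1,0.0108,-0.0204,0.001,0.13,-1.73,-0.18],
  ],
)

```text
time_s: 27.15
ee_pos: [569.8, -59.4, 170.0]
ee_rot: [-180.0, -17.6, 3.9]
force: [-0.5, 1.1, -1.3]
gripper_width: 44.1
gripper_force: 20.0
```

Request:
apply_moves(
  increments=[
    [-1,0,0,0,0,0,0],
    [-1,0,0,0,0,0,0],
    [-1,0,0,0,0,0,0],
  ],
)

```text
time_s: 27.4
ee_pos: [569.1, -58.1, 169.5]
ee_rot: [-179.9, -17.5, 3.9]
force: [-1.4, -0.1, -0.5]
gripper_width: 43.6
gripper_force: 20.0
```

```bash
python3 -c "
from h import *
st()
for x,z in ((199,32),(159,32)):
  plan(dw(V,(x,99,z)),Rdeck(),1)
cv2.imwrite('pics/s3.png',cv2.resize(grab('side')['color'][120:330,180:440,::-1],None,fx=2.5,fy=2.5))"
```

```text
t 27.4 q [ -9.  13. 108.   6.  41.  73.] p [569.1 -58.1 169.5] r [-179.9  -17.5    3.9] F [-1.4 -0.1 -0.5] w 43.6 f 20.0
flip 1 d [ 22.6   1.3 -63.1] w [-0.1 -0.3 -0. ] rows 2 per row [0.0113, 0.0007, -0.0316] [-0.03, -0.14, -0.01]
flip 1 d [-15.4  -1.2 -75.3] w [-0.1 -0.3 -0. ] rows 3 per row [-0.0051, -0.0004, -0.0251] [-0.02, -0.09, -0.01]
```

View pics/s3.png

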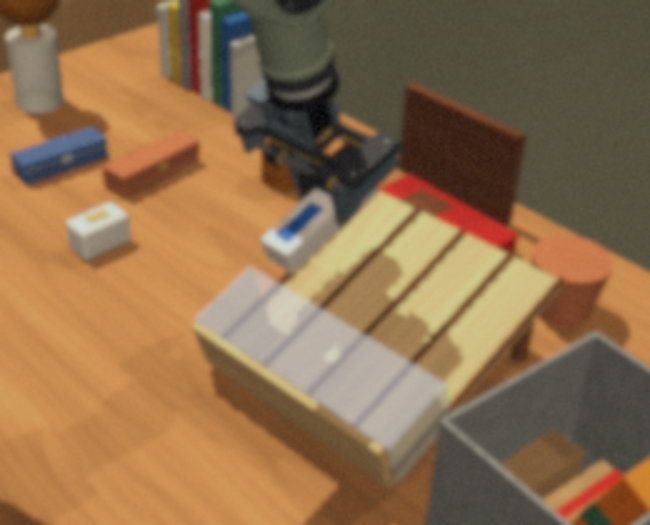

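The case is held square above the left lane at (310,230) in the crop, and all three pieces of rubbish are in the bin.

Request:
apply_moves(
  increments=[
    [-1,0.0075,0.0004,-0.021,0,-0.3,0],
    [-1,0.0075,0.0004,-0.021,0,0,0],
    [-1,0.005,0.0003,-0.014,0,0,0],
    [-1,0.0025,0.0002,-0.007,0,0,0],
    [-1,0,0,0,0,0,0],
  ],
)

```text
time_s: 27.87
ee_pos: [591.7, -56.1, 105.5]
ee_rot: [-179.9, -17.7, 4.0]
force: [-0.4, 0.5, -0.8]
gripper_width: 44.5
gripper_force: 20.0
```

Request:
apply_moves(
  increments=[
    [-1,0,0,0,0,0,0],
    [-1,-0.0127,-0.0009,-0.0041,0,0,0],
    [-1,-0.0127,-0.0009,-0.0041,0,0,0],
    [-1,-0.0127,-0.0009,-0.0041,0,0,0],
    [-1,0,0,0,0,0,0],
  ],
)

```text
time_s: 28.28
ee_pos: [551.2, -59.4, 94.1]
ee_rot: [-179.9, -17.7, 3.9]
force: [-0.8, -0.7, -1.7]
gripper_width: 44.0
gripper_force: 20.0
```

```bash
python3 -c "
from h import *
st()
plan(dw(V,(159,99,32)),Rdeck(),1)"
```

```text
t 28.3 q [-10.  17. 116.   9.  30.  70.] p [551.2 -59.4  94.1] r [-179.9  -17.7    3.9] F [-0.8 -0.7 -1.7] w 44.0 f 20.0
flip 1 d [2.4 0.1 0.1] w [-0.1 -0.1 -0. ] rows 1 per row [0.0024, 0.0001, 0.0001] [-0.06, -0.09, -0.05]
```

Request:
apply_moves(
  increments=[
    [-1,-0.0095,-0.0006,-0.003,0,0,0],
    [-1,-0.0095,-0.0006,-0.003,0,0,0],
    [-1,-0.0095,-0.0006,-0.003,0,0,0],
    [-1,0,0,0,0,0,0],
    [0.4,0,0,0,0,0,0],
  ],
)

```text
time_s: 28.7
ee_pos: [525.4, -61.8, 85.5]
ee_rot: [-180.0, -17.9, 3.9]
force: [0.0, -0.2, 1.1]
gripper_width: 48.1
gripper_force: 0.0
```

Request:
apply_moves(
  increments=[
    [0.4,0,0,0,0,0,0],
    [0.4,0,0,0,0,0,0],
    [0.4,0,0,0,0,0,0],
    [0.4,-0.0061,-0.0004,0.019,0,0,0],
    [0.4,-0.0061,-0.0004,0.019,0,0,0],
  ],
)

```text
time_s: 29.12
ee_pos: [513.1, -62.4, 123.0]
ee_rot: [-179.9, -17.7, 3.9]
force: [1.3, -0.8, -0.3]
gripper_width: 64.1
gripper_force: 0.0
```

Request:
apply_moves(
  increments=[
    [-1,-0.0061,-0.0004,0.019,0,0,0],
    [-1,0.0238,0.0016,0.0076,0,0,0],
    [-1,0.0238,0.0016,0.0076,0,0,0],
    [-1,0.0238,0.0016,0.0076,0,0,0],
    [-1,0,0,0,0,0,0],
  ],
)

```text
time_s: 29.53
ee_pos: [584.7, -58.4, 168.2]
ee_rot: [179.9, -18.4, 3.9]
force: [1.7, 0.2, 0.1]
gripper_width: 33.7
gripper_force: 0.0
```

```bash
python3 -c "
from h import *
st()
plan(dw(V,(204,99,27)),Rdeck(),1)
cv2.imwrite('pics/s4.png',cv2.resize(grab('side')['color'][150:310,220:420,::-1],None,fx=3,fy=3))"
```

```text
t 29.5 q [ -9.  14. 107.   6.  41.  73.] p [584.7 -58.4 168.2] r [179.9 -18.4   3.9] F [1.7 0.2 0.1] w 33.7 f 0.0
flip 1 d [ 13.3   2.  -65.1] w [ 0.   0.6 -0. ] rows 2 per row [0.0066, 0.001, -0.0325] [0.02, 0.31, -0.02]
```

View pics/s4.png

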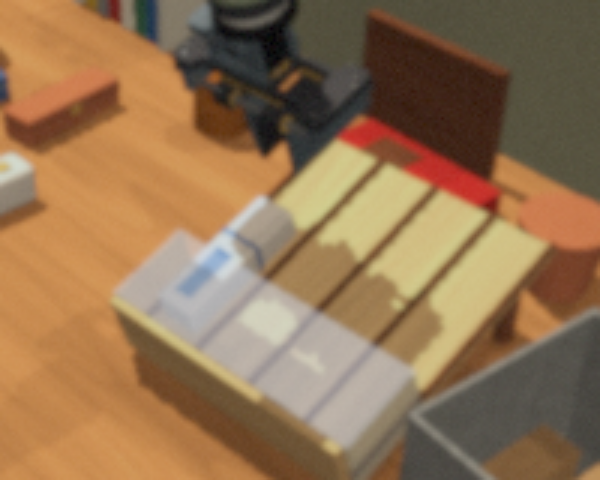

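Request:
apply_moves(
  increments=[
    [-1,0,0,0,0,0,0],
    [-1,0.007,0.0006,-0.023,0,0,0],
    [-1,0.007,0.0006,-0.023,0,0,0],
    [-1,0.005,0.0003,-0.016,0,0,0],
    [-1,0,0,0,0,0,0],
  ],
)

```text
time_s: 30.0
ee_pos: [594.5, -56.2, 99.0]
ee_rot: [-179.9, -17.4, 3.9]
force: [-0.8, 0.1, -0.6]
gripper_width: 0.4
gripper_force: 0.0
```

Request:
apply_moves(
  increments=[
    [-1,0,0,0,0,0,0],
    [-1,-0.0076,-0.0005,-0.0024,0,0,0],
    [-1,-0.0076,-0.0005,-0.0024,0,0,0],
    [-1,-0.0076,-0.0005,-0.0024,0,0,0],
    [-1,-0.0076,-0.0005,-0.0024,0,0,0],
  ],
)

```text
time_s: 30.42
ee_pos: [566.3, -58.7, 94.3]
ee_rot: [-180.0, -17.9, 3.9]
force: [-0.5, 0.6, 0.2]
gripper_width: 0.2
gripper_force: 0.1
```

Request:
apply_moves(
  increments=[
    [-1,-0.0038,-0.0002,-0.0012,0,0,0],
    [-1,0,0,0,0,0,0],
    [-1,0,0,0,0,0,0],
  ],
)

```text
time_s: 30.67
ee_pos: [563.2, -58.9, 92.7]
ee_rot: [-180.0, -17.9, 3.9]
force: [0.5, -0.6, 0.5]
gripper_width: 0.3
gripper_force: 0.0
```

```bash
cat >> h.py <<'E'
def dk():
    s=status.state();o,R=deckT(V);T=Ro.from_euler("xyz",s["ee_rot"],degrees=True).as_matrix()
    print("grasp pt in deck",np.round(R.T@(s["ee_pos"]-5*T[:,2]-o),1),"F deck",np.round(R.T@s["force"],1),"w",round(s["gripper_width"],1))
E
python3 -c "
from h import *
st();dk()"
```

```text
t 30.7 q [ -9.  18. 115.   8.  30.  70.] p [563.2 -58.9  92.7] r [-180.   -17.9    3.9] F [ 0.5 -0.6  0.5] w 0.3 f 0.0
grasp pt in deck [167.6  98.8  27.6] F deck [ 0.6 -0.7  0.4] w 0.3
```

Request:
apply_moves(
  increments=[
    [-1,-0.0019,-0.0001,-0.0006,0,0,0],
    [-1,0,0,0,0,0,0],
    [-1,0,0,0,0,0,0],
  ],
)

```text
time_s: 30.92
ee_pos: [562.7, -59.0, 92.5]
ee_rot: [180.0, -18.0, 3.9]
force: [2.2, 0.6, 0.9]
gripper_width: 0.4
gripper_force: 1.4
```

Request:
apply_moves(
  increments=[
    [-1,-0.0019,-0.0001,-0.0006,0,0,0],
    [-1,0,0,0,0,0,0],
    [-1,0,0,0,0,0,0],
  ],
)

```text
time_s: 31.17
ee_pos: [562.6, -59.3, 92.8]
ee_rot: [179.9, -18.2, 3.9]
force: [6.1, 1.1, 1.4]
gripper_width: 0.5
gripper_force: 3.2
```

Request:
apply_moves(
  increments=[
    [-1,-0.0019,-0.0001,-0.0006,0,0,0],
    [-1,0,0,0,0,0,0],
    [-1,0,0,0,0,0,0],
  ],
)

```text
time_s: 31.42
ee_pos: [562.5, -59.6, 93.2]
ee_rot: [179.9, -18.5, 3.9]
force: [8.1, 2.4, 2.2]
gripper_width: 0.5
gripper_force: 4.5
```

```bash
python3 -c "
from h import *
st();dk()"
```

```text
t 31.4 q [-10.  18. 116.   9.  29.  70.] p [562.5 -59.6  93.2] r [179.9 -18.5   3.9] F [8.1 2.4 2.2] w 0.5 f 4.5
grasp pt in deck [167.   98.1  28.4] F deck [ 8.6  1.8 -0.4] w 0.5
```

Request:
apply_moves(
  increments=[
    [-1,0.01,0.0007,0.0034,0,0,0],
    [-1,0.01,0.0007,0.0034,0,0,0],
    [-1,-0.0092,-0.0006,0.0286,0,0,0],
    [-1,-0.0092,-0.0006,0.0286,0,0,0],
    [0.7,-0.0092,-0.0006,0.0286,0,0,0],
  ],
)

```text
time_s: 31.83
ee_pos: [548.6, -59.3, 182.7]
ee_rot: [-179.9, -17.6, 3.9]
force: [0.2, -0.4, 0.4]
gripper_width: 4.8
gripper_force: 0.0
```

Request:
apply_moves(
  increments=[
    [0.7,0,0.01,0.02,0,0,0],
    [0.7,0,0.03,0,0,0,0],
    [0.7,0,0.03,0,0,0,0],
    [0.7,0,0.03,0,0,0,0],
    [0.7,0,0,0,0,0,0],
  ],
)

```text
time_s: 32.25
ee_pos: [549.1, 44.2, 202.7]
ee_rot: [-179.9, -17.7, 4.1]
force: [-0.6, -0.2, -0.2]
gripper_width: 37.4
gripper_force: 0.0
```

```bash
python3 look.py case_tan case_tan case_blue; python3 -c "
from h import *
plan((628,352,200),Rdown(96),1)
grab('top');m=tr('brush_case','top')[0];print(m[0],m[1],box(m[2]).tolist())
for y in (99-22,99+22):print([proj('top',dw(V,(x,y,34))).round(1).tolist() for x in(0,148)])
grab('side');cv2.imwrite('pics/s5.png',np.hstack([cv2.resize(F['side']['color'][150:310,220:360,::-1],None,fx=3,fy=3),cv2.resize(F['top']['color'][140:280,275:395,::-1],(380,480))]))"
```

```text
t 32.2 q [  3.   9. 108.   1.  45.  89.] p [549.1  44.2 202.7] r [-179.9  -17.7    4.1] F [-0.6 -0.2 -0.2] w 37.4 f 0.0
case_tan [606.7 350.6] yaw 5.3 IoU 1.75 of 2
case_tan [606.7 350.6] yaw 5.3 IoU 1.75 of 2
case_blue [516.3 458.4] yaw -1.0 IoU 1.75 of 2
flip 1 d [ 77.8 312.6  -8.1] w [-1.5 17.8  2.2] rows 10 per row [0.0078, 0.0313, -0.0008] [-0.15, 1.78, 0.22]
0.87 [291.2, 203.6, 17.1, 25.5] [[291.0, 205.0], [307.0, 205.0], [307.0, 230.0], [291.0, 230.0]]
[[309.4, 261.6], [307.3, 205.5]]
[[292.6, 262.5], [290.2, 206.3]]
```

View pics/s5.png

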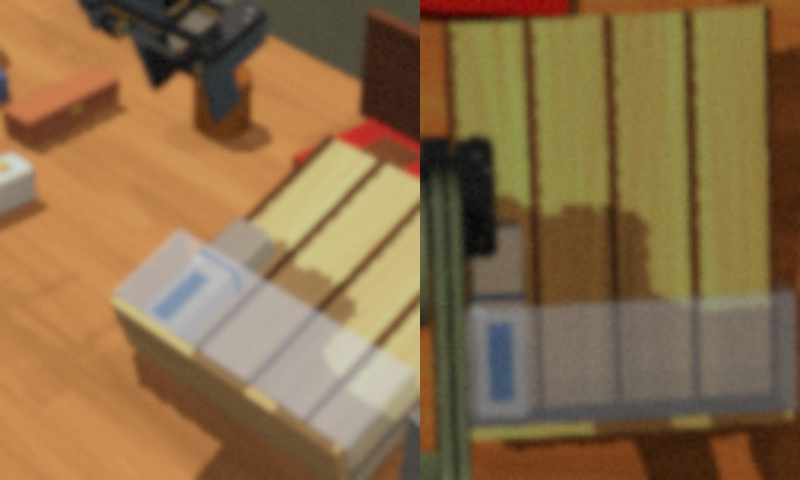

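Request:
apply_moves(
  increments=[
    [0.7,0.0078,0.0313,0,-0.15,1.78,0.2],
    [0.7,0.0078,0.0313,0,-0.15,1.78,0.2],
    [0.7,0.0078,0.0313,0,-0.15,1.78,0.2],
    [0.7,0.0078,0.0313,0,-0.15,1.78,0.2],
    [0.7,0.0078,0.0313,0,-0.15,1.78,0.2],
  ],
)

```text
time_s: 33.22
ee_pos: [589.6, 198.2, 203.4]
ee_rot: [179.9, -8.9, 4.9]
force: [0.8, -1.1, 0.1]
gripper_width: 77.6
gripper_force: 0.0
```

Request:
apply_moves(
  increments=[
    [0.7,0.0078,0.0313,0,-0.15,1.78,0.2],
    [0.7,0.0078,0.0313,0,-0.15,1.78,0.2],
    [0.7,0.0078,0.0313,0,-0.15,1.78,0.2],
    [0.7,0.0078,0.0313,0,-0.15,1.78,0.2],
    [0.7,0.0078,0.0313,0,-0.15,1.78,0.2],
  ],
)

```text
time_s: 33.63
ee_pos: [628.6, 354.8, 203.1]
ee_rot: [-180.0, 0.1, 5.9]
force: [0.9, 0.3, 0.6]
gripper_width: 77.5
gripper_force: 0.0
```

Request:
apply_moves(
  increments=[
    [0.7,0,0,-0.02,0,0,0],
    [0.7,0,0,-0.02,0,0,0],
    [0.7,0,0,0,0,0,0],
    [0.7,0,0,0,0,0,0],
  ],
)

```text
time_s: 33.97
ee_pos: [627.7, 353.0, 161.8]
ee_rot: [180.0, 0.2, 5.9]
force: [-0.2, 0.8, 1.0]
gripper_width: 77.6
gripper_force: 0.0
```

```bash
python3 look.py case_tan;python3 -c "
from h import *
plan((627.4,352.2,31),Rdown(95.5),1)"
```

```text
t 34.0 q [ 28.  34.  73.   0.  73. 113.] p [627.7 353.  161.8] r [180.    0.2   5.9] F [-0.2  0.8  1. ] w 77.6 f 0.0
case_tan [609.9 348.6] yaw 10.3 IoU 1.16 of 2
flip 1 d [  -1.6   -1.2 -139.3] w [-0.1  0.2 -0.4] rows 5 per row [-0.0003, -0.0002, -0.0279] [-0.03, 0.03, -0.07]
```

Request:
apply_moves(
  increments=[
    [0.7,0,-0.0005,-0.032,0,0,0],
    [0.7,0,-0.0005,-0.032,0,0,0],
    [0.7,0,0,-0.032,0,0,0],
    [0.7,0,0,-0.026,0,0,0],
    [0.7,0,0,-0.014,0,0,0],
  ],
)

```text
time_s: 34.58
ee_pos: [627.1, 351.4, 24.9]
ee_rot: [180.0, 0.2, 5.9]
force: [0.6, -0.0, -0.7]
gripper_width: 77.5
gripper_force: 0.0
```

Request:
apply_moves(
  increments=[
    [-1,0,0,0,0,0,0],
    [-1,0,0,0,0,0,0],
    [-1,0,0,0,0,0,0],
    [-1,0,0,0,0,0,0],
    [-1,0,0,0,0,0,0],
  ],
)

```text
time_s: 35.0
ee_pos: [629.6, 352.9, 29.7]
ee_rot: [-179.9, -0.2, 5.9]
force: [-0.7, -1.5, 1.9]
gripper_width: 49.6
gripper_force: 20.0
```

Request:
apply_moves(
  increments=[
    [-1,0,0,0,0,0,0],
    [-1,0,0,0,0,0,0],
    [-1,0,0,0,0,0,0],
  ],
)

```text
time_s: 35.25
ee_pos: [629.6, 352.9, 29.7]
ee_rot: [-179.9, -0.2, 5.9]
force: [-0.1, 0.0, 6.2]
gripper_width: 49.8
gripper_force: 20.0
```

Request:
apply_moves(
  increments=[
    [-1,0,0,0.015,0,0,0],
    [-1,0,0,0.03,0,0,0],
    [-1,0,0,0.03,0,0,0],
    [-1,0,0,0.03,0,0,0],
    [-1,0,0,0.03,0,0,0],
  ],
)

```text
time_s: 35.67
ee_pos: [627.9, 352.4, 163.6]
ee_rot: [-180.0, 0.0, 5.9]
force: [0.6, 0.0, -2.2]
gripper_width: 49.7
gripper_force: 20.0
```

Request:
apply_moves(
  increments=[
    [-1,0,0,0.02,0,0,0],
    [-1,0,0,0,0,0,0],
    [-1,0,0,0,0,0,0],
  ],
)

```text
time_s: 35.92
ee_pos: [628.4, 352.7, 183.2]
ee_rot: [-179.9, -0.1, 5.9]
force: [-0.4, -1.0, -1.7]
gripper_width: 50.1
gripper_force: 20.0
```

```bash
python3 -c "
from h import *
st()
for y in (33,-33):plan(dw(V,(202,y,100)),Rdeck(),1)"
```

```text
t 35.9 q [ 28.  33.  72.   0.  75. 112.] p [628.4 352.7 183.2] r [-1.799e+02 -1.000e-01  5.900e+00] F [-0.4 -1.  -1.7] w 50.1 f 20.0
flip 1 d [ -50.2 -476.5  -11.1] w [  1.4 -17.6  -2. ] rows 15 per row [-0.0033, -0.0318, -0.0007] [0.09, -1.17, -0.14]
flip 1 d [ -45.7 -542.3  -11.1] w [  1.4 -17.6  -2. ] rows 17 per row [-0.0027, -0.0319, -0.0007] [0.08, -1.03, -0.12]
```

Request:
apply_moves(
  increments=[
    [-1,-0.0027,-0.0319,0,0.08,-1.03,-0.12],
    [-1,-0.0027,-0.0319,0,0.08,-1.03,-0.12],
    [-1,-0.0027,-0.0319,0,0.08,-1.03,-0.12],
    [-1,-0.0027,-0.0319,0,0.08,-1.03,-0.12],
    [-1,-0.0027,-0.0319,0,0.08,-1.03,-0.12],
  ],
)

```text
time_s: 36.33
ee_pos: [612.8, 191.2, 179.0]
ee_rot: [179.9, -4.9, 5.3]
force: [0.2, -0.2, -0.9]
gripper_width: 50.1
gripper_force: 20.0
```

Request:
apply_moves(
  increments=[
    [-1,-0.0027,-0.0319,0,0.08,-1.03,-0.12],
    [-1,-0.0027,-0.0319,0,0.08,-1.03,-0.12],
    [-1,-0.0027,-0.0319,0,0.08,-1.03,-0.12],
    [-1,-0.0027,-0.0319,0,0.08,-1.03,-0.12],
    [-1,-0.0027,-0.0319,0,0.08,-1.03,-0.12],
  ],
)

```text
time_s: 36.75
ee_pos: [599.1, 32.0, 179.3]
ee_rot: [179.9, -10.1, 4.7]
force: [1.0, -0.1, -1.2]
gripper_width: 49.7
gripper_force: 20.0
```

Request:
apply_moves(
  increments=[
    [-1,-0.0027,-0.0319,0,0.08,-1.03,-0.12],
    [-1,-0.0027,-0.0319,0,0.08,-1.03,-0.12],
    [-1,-0.0027,-0.0319,0,0.08,-1.03,-0.12],
    [-1,-0.0027,-0.0319,0,0.08,-1.03,-0.12],
    [-1,-0.0027,-0.0319,0,0.08,-1.03,-0.12],
  ],
)

```text
time_s: 37.17
ee_pos: [585.6, -127.0, 179.3]
ee_rot: [180.0, -15.3, 4.1]
force: [1.4, -0.8, -2.0]
gripper_width: 49.9
gripper_force: 20.0
```

Request:
apply_moves(
  increments=[
    [-1,-0.0027,-0.0319,0,0.08,-1.03,-0.12],
    [-1,-0.0027,-0.0319,0,0.08,-1.03,-0.12],
    [-1,0,0,0,0,0,0],
    [-1,0,0,0,0,0,0],
  ],
)

```text
time_s: 37.5
ee_pos: [580.3, -190.8, 179.4]
ee_rot: [-179.9, -17.3, 3.6]
force: [-0.7, 0.7, -1.1]
gripper_width: 50.0
gripper_force: 20.0
```

```bash
python3 -c "
from h import *
st();dk();plan(dw(V,(202,-33,36.5)),Rdeck(),1)"
```

```text
t 37.5 q [-23.  17. 102.  11.  47.  57.] p [ 580.3 -190.8  179.4] r [-179.9  -17.3    3.6] F [-0.7  0.7 -1.1] w 50.0 f 20.0
grasp pt in deck [201.9 -34.  107.7] F deck [-0.9  0.7 -0.8] w 50.0
flip 1 d [ 21.7   2.5 -67.8] w [-0.  -0.5  0.2] rows 3 per row [0.0072, 0.0008, -0.0226] [-0.01, -0.16, 0.07]
```

Request:
apply_moves(
  increments=[
    [-1,0.0072,0.0008,-0.0226,0,-0.5,0.2],
    [-1,0.0072,0.0008,-0.0226,0,0,0],
    [-1,0.0045,0.0006,-0.0146,0,0,0],
    [-1,0.0025,0.0003,-0.0075,0,0,0],
    [-1,0,0,0,0,0,0],
  ],
)

```text
time_s: 37.92
ee_pos: [602.5, -185.2, 111.7]
ee_rot: [-179.9, -17.7, 4.1]
force: [-0.3, 0.1, -1.7]
gripper_width: 50.0
gripper_force: 20.0
```

Request:
apply_moves(
  increments=[
    [-1,0,0,0,0,0,0],
    [-1,-0.0111,-0.0008,-0.0036,0,0,0],
    [-1,-0.0111,-0.0008,-0.0036,0,0,0],
  ],
)

```text
time_s: 38.17
ee_pos: [582.5, -188.8, 109.2]
ee_rot: [179.8, -18.2, 4.2]
force: [-0.0, 0.3, -2.0]
gripper_width: 50.0
gripper_force: 20.0
```

```bash
python3 -c "
from h import *
st();dk()"
```

```text
t 38.2 q [-23.  21. 108.  14.  36.  52.] p [ 582.5 -188.8  109.2] r [179.8 -18.2   4.2] F [-0.   0.3 -2. ] w 50.0 f 20.0
grasp pt in deck [182.6 -32.1  40.2] F deck [-0.6  0.3 -1.9] w 50.0
```

Request:
apply_moves(
  increments=[
    [-1,-0.0111,-0.0008,-0.0036,0,0,0],
    [-1,-0.0111,-0.0008,-0.0036,0,0,0],
    [-1,-0.0111,-0.0008,-0.0036,0,0,0],
    [-1,-0.0111,-0.0008,-0.0036,0,0,0],
    [-1,0,0,0,0,0,0],
  ],
)

```text
time_s: 38.58
ee_pos: [535.2, -191.5, 93.7]
ee_rot: [179.9, -18.0, 4.1]
force: [-0.4, 0.3, -2.0]
gripper_width: 49.9
gripper_force: 20.0
```

Request:
apply_moves(
  increments=[
    [0.5,0,0,-0.001,0,0,0],
    [0.5,0,0,0,0,0,0],
    [0.5,0,0,0,0,0,0],
    [0.5,0,0,0,0,0,0],
    [0.5,-0.0061,-0.0004,0.019,0,0,0],
  ],
)

```text
time_s: 39.0
ee_pos: [530.3, -191.6, 108.9]
ee_rot: [-180.0, -17.8, 4.1]
force: [-0.2, 0.3, -0.3]
gripper_width: 68.6
gripper_force: 0.0
```

Request:
apply_moves(
  increments=[
    [0.5,-0.0061,-0.0004,0.019,0,0,0],
    [-1,-0.0061,-0.0004,0.019,0,0,0],
    [-1,0.0266,0.0018,0.0085,0,0,0],
    [-1,0.0266,0.0018,0.0085,0,0,0],
    [-1,0.0266,0.0018,0.0085,0,0,0],
  ],
)

```text
time_s: 39.42
ee_pos: [600.0, -188.0, 176.3]
ee_rot: [179.8, -18.2, 4.1]
force: [1.0, -0.5, 0.2]
gripper_width: 44.5
gripper_force: 0.0
```

Request:
apply_moves(
  increments=[
    [-1,0,0,0,0,0,0],
    [-1,0,0,0,0,0,0],
    [-1,0,0,0,0,0,0],
  ],
)

```text
time_s: 39.67
ee_pos: [598.0, -187.5, 174.2]
ee_rot: [179.9, -18.0, 4.1]
force: [-0.6, -0.3, -0.5]
gripper_width: 24.6
gripper_force: 0.0
```

```bash
python3 -c "
from h import *
st();dk();plan(dw(V,(216,-33,27)),Rdeck(),1)
cv2.imwrite('pics/s6.png',cv2.resize(grab('side')['color'][150:310,220:420,::-1],None,fx=3,fy=3))"
```

```text
t 39.7 q [-22.  18. 101.  11.  45.  57.] p [ 598.  -187.5  174.2] r [179.9 -18.    4.1] F [-0.6 -0.3 -0.5] w 24.6 f 0.0
grasp pt in deck [217.3 -31.9  97.3] F deck [-0.7 -0.3 -0.3] w 24.6
flip 1 d [ 20.2   0.3 -67.3] w [ 0.1  0.2 -0.2] rows 3 per row [0.0067, 0.0001, -0.0224] [0.02, 0.07, -0.07]
```

View pics/s6.png

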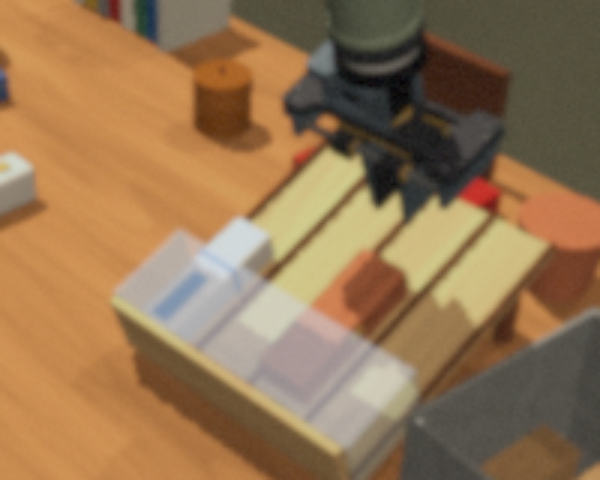

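Request:
apply_moves(
  increments=[
    [-1,0,0,0,0,0,0],
    [-1,0.0067,0,-0.0224,0,0,0],
    [-1,0.0067,0,-0.0224,0,0,0],
    [-1,0.0067,0,-0.0224,0,0,0],
    [-1,0,0,0,0,0,0],
  ],
)

```text
time_s: 40.13
ee_pos: [615.9, -187.0, 102.8]
ee_rot: [-179.9, -17.6, 4.0]
force: [-0.5, 0.6, 0.3]
gripper_width: 0.5
gripper_force: 0.0
```

Request:
apply_moves(
  increments=[
    [-1,0,0,0,0,0,0],
    [-1,-0.0076,-0.0005,-0.0024,0,0,0],
    [-1,-0.0076,-0.0005,-0.0024,0,0,0],
    [-1,-0.0076,-0.0005,-0.0024,0,0,0],
    [-1,-0.0076,-0.0005,-0.0024,0,0,0],
  ],
)

```text
time_s: 40.55
ee_pos: [587.5, -190.2, 99.1]
ee_rot: [179.8, -18.2, 4.1]
force: [-0.1, 0.6, 0.8]
gripper_width: 0.5
gripper_force: 0.2
```

Request:
apply_moves(
  increments=[
    [-1,-0.0076,-0.0005,-0.0024,0,0,0],
    [-1,-0.0038,-0.0002,-0.0012,0,0,0],
    [-1,0,0,0,0,0,0],
    [-1,0,0,0,0,0,0],
  ],
)

```text
time_s: 40.88
ee_pos: [576.8, -190.7, 94.6]
ee_rot: [179.9, -18.1, 4.1]
force: [-0.5, -0.3, 0.4]
gripper_width: 0.6
gripper_force: 0.0
```

Request:
apply_moves(
  increments=[
    [-1,-0.0019,-0.0001,-0.0006,0,0,0],
    [-1,0,0,0,0,0,0],
    [-1,0,0,0,0,0,0],
  ],
)

```text
time_s: 41.13
ee_pos: [575.2, -190.7, 93.8]
ee_rot: [179.9, -18.1, 4.1]
force: [-0.2, 0.9, -0.1]
gripper_width: 0.3
gripper_force: 0.0
```

Request:
apply_moves(
  increments=[
    [-1,-0.0019,-0.0001,-0.0006,0,0,0],
    [-1,0,0,0,0,0,0],
    [-1,0,0,0,0,0,0],
  ],
)

```text
time_s: 41.38
ee_pos: [574.1, -191.0, 93.8]
ee_rot: [179.8, -18.2, 4.1]
force: [3.1, 0.8, 0.2]
gripper_width: 0.3
gripper_force: 1.6
```

```bash
python3 -c "
from h import *
st();dk()"
```

```text
t 41.4 q [-24.  21. 110.  15.  34.  51.] p [ 574.1 -191.    93.8] r [179.8 -18.2   4.1] F [3.1 0.8 0.2] w 0.3 f 1.6
grasp pt in deck [169.8 -33.8  28.1] F deck [ 3.1  0.6 -0.8] w 0.3
```

Contact at x ≈ 169, as expected (brush case 167, plus 2 mm). One more nudge to confirm, then I retreat.

Request:
apply_moves(
  increments=[
    [-1,-0.0019,-0.0001,-0.0006,0,0,0],
    [-1,0,0,0,0,0,0],
    [-1,0,0,0,0,0,0],
  ],
)

```text
time_s: 41.63
ee_pos: [574.0, -191.6, 94.4]
ee_rot: [179.7, -18.4, 4.0]
force: [6.7, 1.9, 2.3]
gripper_width: 0.4
gripper_force: 3.5
```

Request:
apply_moves(
  increments=[
    [-1,-0.0019,-0.0001,-0.0006,0,0,0],
    [-1,0,0,0,0,0,0],
    [-1,0,0,0,0,0,0],
  ],
)

```text
time_s: 41.88
ee_pos: [573.9, -192.1, 95.0]
ee_rot: [179.7, -18.6, 4.0]
force: [11.0, 2.5, 2.6]
gripper_width: 0.4
gripper_force: 5.2
```

```bash
python3 -c "
from h import *
st();dk()"
```

```text
t 41.9 q [-24.  21. 110.  15.  33.  50.] p [ 573.9 -192.1   95. ] r [179.7 -18.6   4. ] F [11.   2.5  2.6] w 0.4 f 5.2
grasp pt in deck [169.9 -34.9  29.3] F deck [11.4  1.7 -0.9] w 0.4
```

Request:
apply_moves(
  increments=[
    [-1,0.01,0.0007,0.0034,0,0,0],
    [-1,0.01,0.0007,0.0034,0,0,0],
    [-1,-0.0092,-0.0006,0.0286,0,0,0],
    [-1,-0.0092,-0.0006,0.0286,0,0,0],
    [0.7,-0.0092,-0.0006,0.0286,0,0,0],
  ],
)

```text
time_s: 42.3
ee_pos: [561.0, -191.1, 184.6]
ee_rot: [179.9, -17.9, 4.1]
force: [0.6, 0.1, -0.1]
gripper_width: 4.3
gripper_force: 0.0
```

Request:
apply_moves(
  increments=[
    [0.7,0,0.02,0.02,0,0,0],
    [0.7,0,0.034,0,0,0,0],
    [0.7,0,0.034,0,0,0,0],
    [0.7,0,0.034,0,0,0,0],
    [0.7,0,0.034,0,0,0,0],
  ],
)

```text
time_s: 42.72
ee_pos: [561.2, -34.2, 204.5]
ee_rot: [179.9, -18.0, 4.0]
force: [0.0, -0.2, -0.1]
gripper_width: 37.4
gripper_force: 0.0
```

Request:
apply_moves(
  increments=[
    [0.7,0,0.034,0,0,0,0],
    [0.7,0,0.034,0,0,0,0],
    [0.7,0,0.034,0,0,0,0],
    [0.7,0,0,0,0,0,0],
    [0.7,0,0,0,0,0,0],
  ],
)

```text
time_s: 43.13
ee_pos: [561.4, 68.2, 204.3]
ee_rot: [179.8, -18.0, 4.3]
force: [0.4, -1.2, 0.2]
gripper_width: 71.0
gripper_force: 0.0
```

```bash
python3 look.py case_blue case_blue;python3 -c "
from h import *
plan((537,458,190),Rdown(89),1)
grab('top')
for q,y,h in (('brush_case',99,34),('case_tan',-33,38)): print(q,tr(q,'top')[0][:2],proj('top',dw(V,(150,y,h))).round(1),proj('top',dw(V,(0,y,h))).round(1))"
```

```text
t 43.1 q [  6.  10. 107.  -1.  45.  93.] p [561.4  68.2 204.3] r [179.8 -18.    4.3] F [ 0.4 -1.2  0.2] w 71.0 f 0.0
case_blue [517.1 459.9] yaw -0.8 IoU 1.72 of 2
case_blue [517.1 459.9] yaw -0.8 IoU 1.72 of 2
flip 1 d [-24.8 392.7 -19.6] w [-0.3 18.  -4.9] rows 12 per row [-0.0021, 0.0327, -0.0016] [-0.03, 1.5, -0.41]
brush_case (0.9, [291.4, 205.0, 15.5, 25.6]) [298.7 205.1] [301.  262.1]
case_tan (0.96, [340.5, 200.8, 21.7, 27.7]) [350.1 202.9] [351.6 259.9]
```

```bash
python3 -c "
from h import *
grab('top');grab('side')
ims=[]
for n,(x,y,w,h) in dict(top=(70,170,80,90),side=(170,160,80,90)).items():
    im=cv2.resize(F[n]['color'][y:y+h,x:x+w,::-1],None,fx=5,fy=5,interpolation=cv2.INTER_CUBIC)
    for yaw,c in((-1,(0,255,0)),(-6,(0,0,255))):
        P=np.array([proj(n,p) for p in corners((140,48,36),517,459,np.radians(yaw))],np.float32)
        k=cv2.convexHull(P)[:,0]
        cv2.polylines(im,[np.int32((k-[x,y]+.5)*5)],True,c,1)
    ims.append(im)
cv2.imwrite('pics/blue.png',np.hstack(ims))"
```

```text
(no output)
```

View pics/blue.png

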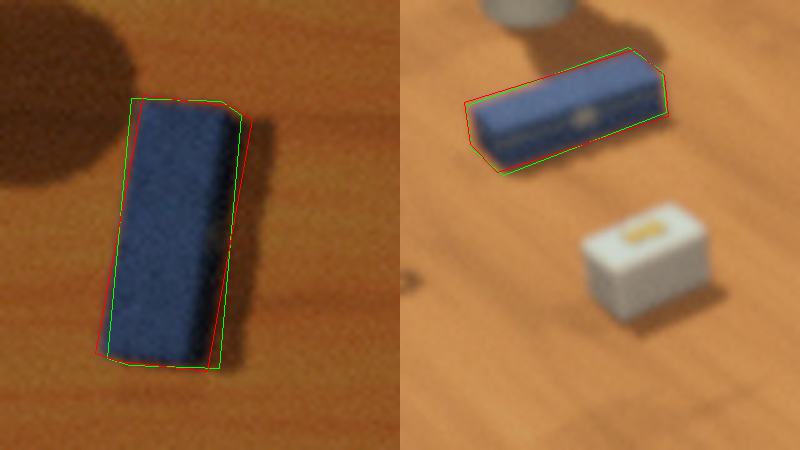

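Request:
apply_moves(
  increments=[
    [0.7,-0.0021,0.0327,0,0,1.5,-0.6],
    [0.7,-0.0021,0.0327,0,0,1.5,-0.6],
    [0.7,-0.0021,0.0327,0,0,1.5,-0.6],
    [0.7,-0.0021,0.0327,0,0,1.5,-0.6],
    [0.7,-0.0021,0.0327,0,0,1.5,-0.6],
  ],
)

```text
time_s: 44.1
ee_pos: [551.1, 231.4, 204.9]
ee_rot: [-179.8, -10.5, 0.9]
force: [0.1, -0.4, -0.3]
gripper_width: 77.5
gripper_force: 0.0
```

Request:
apply_moves(
  increments=[
    [0.7,-0.0021,0.0327,0,0,1.5,-0.6],
    [0.7,-0.0021,0.0327,0,0,1.5,-0.6],
    [0.7,-0.0021,0.0327,0,0,1.5,-0.6],
    [0.7,-0.0021,0.0327,0,0,1.5,-0.6],
    [0.7,-0.0021,0.0327,0,0,1.5,-0.6],
  ],
)

```text
time_s: 44.52
ee_pos: [540.5, 395.2, 204.6]
ee_rot: [-179.9, -3.0, -2.0]
force: [0.5, 0.4, 0.6]
gripper_width: 77.5
gripper_force: 0.0
```

Request:
apply_moves(
  increments=[
    [0.7,-0.0021,0.0327,0,0,1.5,-0.6],
    [0.7,-0.0021,0.0327,0,0,1.5,-0.6],
    [0.7,0,0,-0.02,0,0,0],
    [0.7,0,0,-0.02,0,0,0],
    [0.7,0,0,0,0,0,0],
  ],
)

```text
time_s: 44.93
ee_pos: [534.6, 458.1, 159.6]
ee_rot: [179.7, 0.3, -3.2]
force: [-1.3, -0.0, -1.3]
gripper_width: 77.6
gripper_force: 0.0
```

Request:
apply_moves(
  increments=[
    [0.7,0,0,0,0,0,0],
    [0.7,0,0,0,0,0,0],
  ],
)

```text
time_s: 45.1
ee_pos: [537.1, 459.0, 165.7]
ee_rot: [-179.9, -0.1, -3.2]
force: [0.3, -0.0, -0.3]
gripper_width: 77.4
gripper_force: 0.0
```

```bash
python3 look.py;python3 -c "
from h import *
plan((537,457.5,31),Rdown(85.5),1)
r=finder.boxes_of('case_blue','top');print([(x['score'],x['rect']) for x in r[:2]])"
```

```text
t 45.1 q [ 40.  32.  76.  -0.  72. 133.] p [537.1 459.  165.7] r [-1.799e+02 -1.000e-01 -3.200e+00] F [ 0.3 -0.  -0.3] w 77.4 f 0.0
flip 1 d [  -0.4   -1.6 -140.6] w [-0.1  0.2 -1.3] rows 5 per row [-0.0001, -0.0003, -0.0281] [-0.02, 0.04, -0.25]
[(0.83, [99.5, 194.6, 19.0, 46.6])]
```

Request:
apply_moves(
  increments=[
    [0.7,0,-0.0008,-0.032,0,0,-0.7],
    [0.7,0,-0.0008,-0.032,0,0,-0.6],
    [0.7,0,0,-0.032,0,0,0],
    [0.7,0,0,-0.028,0,0,0],
    [0.7,0,0,-0.015,0,0,0],
  ],
)

```text
time_s: 45.67
ee_pos: [535.5, 456.1, 23.0]
ee_rot: [179.9, 0.1, -4.5]
force: [0.3, -0.5, -0.2]
gripper_width: 77.7
gripper_force: 0.0
```

Request:
apply_moves(
  increments=[
    [-1,0,0,0,0,0,0],
    [-1,0,0,0,0,0,0],
    [-1,0,0,0,0,0,0],
    [-1,0,0,0,0,0,0],
    [-1,0,0,0,0,0,0],
  ],
)

```text
time_s: 46.08
ee_pos: [537.6, 458.1, 27.9]
ee_rot: [-179.8, -0.2, -4.5]
force: [0.3, -0.3, 1.7]
gripper_width: 47.9
gripper_force: 20.0
```

Request:
apply_moves(
  increments=[
    [-1,0,0,0,0,0,0],
    [-1,0,0,0,0,0,0],
    [-1,0,0,0,0,0,0],
  ],
)

```text
time_s: 46.33
ee_pos: [537.6, 458.1, 27.9]
ee_rot: [-179.8, -0.2, -4.5]
force: [-0.4, -0.8, 5.8]
gripper_width: 47.8
gripper_force: 20.0
```

Request:
apply_moves(
  increments=[
    [-1,0,0,0.015,0,0,0],
    [-1,0,0,0.03,0,0,0],
    [-1,0,0,0.03,0,0,0],
    [-1,0,0,0.03,0,0,0],
    [-1,0,0,0.03,0,0,0],
  ],
)

```text
time_s: 46.75
ee_pos: [536.2, 457.1, 161.9]
ee_rot: [180.0, -0.1, -4.5]
force: [0.7, 1.1, -1.9]
gripper_width: 48.3
gripper_force: 20.0
```

Request:
apply_moves(
  increments=[
    [-1,0,0,0.025,0,0,0],
    [-1,0,0,0,0,0,0],
    [-1,0,0,0,0,0,0],
  ],
)

```text
time_s: 47.0
ee_pos: [537.0, 457.7, 187.3]
ee_rot: [-179.9, -0.2, -4.5]
force: [-0.4, -0.2, -2.0]
gripper_width: 47.9
gripper_force: 20.0
```

```bash
python3 -c "
from h import *
st()
for y in (33,-99):plan(dw(V,(202,y,105)),Rdeck(),1)"
```

```text
t 47.0 q [ 40.  31.  74.  -0.  74. 134.] p [537.  457.7 187.3] r [-179.9   -0.2   -4.5] F [-0.4 -0.2 -2. ] w 47.9 f 20.0
flip 1 d [  39.8 -581.6  -10.4] w [ -0.2 -17.6   8.3] rows 18 per row [0.0022, -0.0323, -0.0006] [-0.01, -0.98, 0.46]
flip 1 d [  48.7 -713.3  -10.4] w [ -0.2 -17.6   8.3] rows 22 per row [0.0022, -0.0324, -0.0005] [-0.01, -0.8, 0.38]
```

Request:
apply_moves(
  increments=[
    [-1,0.0022,-0.0323,0,0,-0.98,0.46],
    [-1,0.0022,-0.0323,0,0,-0.98,0.46],
    [-1,0.0022,-0.0323,0,0,-0.98,0.46],
    [-1,0.0022,-0.0323,0,0,-0.98,0.46],
    [-1,0.0022,-0.0323,0,0,-0.98,0.46],
  ],
)

```text
time_s: 47.42
ee_pos: [546.0, 293.8, 182.8]
ee_rot: [-179.9, -4.8, -2.1]
force: [0.6, -0.2, -1.8]
gripper_width: 48.0
gripper_force: 20.0
```

Request:
apply_moves(
  increments=[
    [-1,0.0022,-0.0323,0,0,-0.98,0.46],
    [-1,0.0022,-0.0323,0,0,-0.98,0.46],
    [-1,0.0022,-0.0323,0,0,-0.98,0.46],
    [-1,0.0022,-0.0323,0,0,-0.98,0.46],
    [-1,0.0022,-0.0323,0,0,-0.98,0.46],
  ],
)

```text
time_s: 47.83
ee_pos: [556.8, 132.6, 183.1]
ee_rot: [-179.7, -9.6, 0.1]
force: [0.6, -0.3, -0.9]
gripper_width: 48.0
gripper_force: 20.0
```

Request:
apply_moves(
  increments=[
    [-1,0.0022,-0.0323,0,0,-0.98,0.46],
    [-1,0.0022,-0.0323,0,0,-0.98,0.46],
    [-1,0.0022,-0.0323,0,0,-0.98,0.46],
    [-1,0.0022,-0.0323,0,0,-0.98,0.46],
    [-1,0.0022,-0.0323,0,0,-0.98,0.46],
  ],
)

```text
time_s: 48.25
ee_pos: [567.6, -28.5, 183.1]
ee_rot: [-179.7, -14.5, 2.4]
force: [0.3, -0.2, -1.0]
gripper_width: 47.8
gripper_force: 20.0
```

Request:
apply_moves(
  increments=[
    [-1,0.0022,-0.0323,0,0,-0.98,0.46],
    [-1,0.0022,-0.0323,0,0,-0.98,0.46],
    [-1,0.0022,-0.0323,0,0,-0.98,0.46],
    [-1,0,0,0,0,0,0],
    [-1,0,0,0,0,0,0],
  ],
)

```text
time_s: 48.67
ee_pos: [574.4, -125.3, 183.1]
ee_rot: [-179.8, -17.4, 3.6]
force: [-0.1, 1.2, -1.3]
gripper_width: 47.7
gripper_force: 20.0
```

```bash
python3 -c "
from h import *
st();dk();plan(dw(V,(200,33,35)),Rdeck(),1)"
```

```text
t 48.7 q [-17.  14. 105.   9.  45.  64.] p [ 574.4 -125.3  183.1] r [-179.8  -17.4    3.6] F [-0.1  1.2 -1.3] w 47.7 f 20.0
grasp pt in deck [201.6  31.8 111.7] F deck [-0.4  1.2 -1.2] w 47.7
flip 1 d [ 21.7   2.7 -73.5] w [-0.2 -0.3  0.2] rows 3 per row [0.0072, 0.0009, -0.0245] [-0.07, -0.12, 0.07]
```

Request:
apply_moves(
  increments=[
    [-1,0.0072,0.0009,-0.0245,-0.2,-0.3,0.2],
    [-1,0.0072,0.0009,-0.0245,0,0,0],
    [-1,0.0045,0.0006,-0.015,0,0,0],
    [-1,0.0028,0.0003,-0.009,0,0,0],
    [-1,0,0,0,0,0,0],
  ],
)

```text
time_s: 49.08
ee_pos: [596.3, -119.4, 109.3]
ee_rot: [-180.0, -17.6, 4.2]
force: [0.1, -0.4, -1.3]
gripper_width: 47.9
gripper_force: 20.0
```

Request:
apply_moves(
  increments=[
    [-1,0,0,0,0,0,0],
    [-1,-0.0089,-0.0006,-0.0028,0,0,0],
    [-1,-0.0089,-0.0006,-0.0028,0,0,0],
    [-1,-0.0089,-0.0006,-0.0028,0,0,0],
    [-1,0,0,0,0,0,0],
  ],
)

```text
time_s: 49.5
ee_pos: [568.0, -122.8, 103.7]
ee_rot: [179.9, -17.8, 4.1]
force: [-0.2, -0.0, -1.7]
gripper_width: 48.1
gripper_force: 20.0
```

```bash
python3 -c "
from h import *
st();dk()"
```

```text
t 49.5 q [-17.  19. 112.  11.  33.  60.] p [ 568.  -122.8  103.7] r [179.9 -17.8   4.1] F [-0.2 -0.  -1.7] w 48.1 f 20.0
grasp pt in deck [171.4  34.7  38. ] F deck [-0.7 -0.  -1.6] w 48.1
```

Request:
apply_moves(
  increments=[
    [0.5,0,0,0,0,0,0],
    [0.5,0,0,0,0,0,0],
    [0.5,0,0,0,0,0,0],
    [0.5,0,0,0,0,0,0],
    [0.5,-0.0061,-0.0004,0.019,0,0,0],
  ],
)

```text
time_s: 49.92
ee_pos: [564.0, -123.0, 120.5]
ee_rot: [-180.0, -17.7, 4.1]
force: [0.1, -0.3, 1.5]
gripper_width: 68.5
gripper_force: 0.0
```

Request:
apply_moves(
  increments=[
    [0.5,-0.0061,-0.0004,0.019,0,0,0],
    [-1,-0.0061,-0.0004,0.019,0,0,0],
    [-1,0.0253,0.0017,0.0081,0,0,0],
    [-1,0.0253,0.0017,0.0081,0,0,0],
    [-1,0.0253,0.0017,0.0081,0,0,0],
  ],
)

```text
time_s: 50.33
ee_pos: [629.9, -119.3, 187.0]
ee_rot: [179.8, -18.1, 4.1]
force: [0.3, 0.6, 0.1]
gripper_width: 44.7
gripper_force: 0.0
```

Request:
apply_moves(
  increments=[
    [-1,0,0,0,0,0,0],
    [-1,0,0,0,0,0,0],
    [-1,0,0,0,0,0,0],
    [-1,0,0,0,0,0,0],
  ],
)

```text
time_s: 50.67
ee_pos: [627.6, -119.1, 184.8]
ee_rot: [179.9, -17.9, 4.1]
force: [0.3, -0.8, -0.4]
gripper_width: 18.0
gripper_force: 0.0
```

```bash
python3 -c "
from h import *
st();dk();plan(dw(V,(252,33,27)),Rdeck(),1)
cv2.imwrite('pics/s7.png',cv2.resize(grab('side')['color'][150:310,220:420,::-1],None,fx=3,fy=3))"
```

```text
t 50.7 q [-15.  18.  99.   8.  46.  67.] p [ 627.6 -119.1  184.8] r [179.9 -17.9   4.1] F [ 0.3 -0.8 -0.4] w 18.0 f 0.0
grasp pt in deck [253.   34.4  97. ] F deck [ 0.1 -0.8 -0.5] w 18.0
flip 1 d [ 20.4  -0.  -66.9] w [ 0.1  0.1 -0.2] rows 3 per row [0.0068, -0.0, -0.0223] [0.02, 0.04, -0.06]
```

View pics/s7.png

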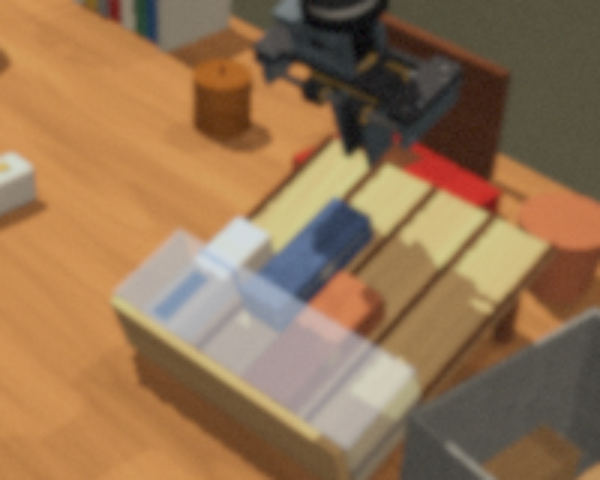

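Blue sits straight in its lane. Now I lower behind it and push: 252 → about 165 first, then fine steps to about 158.

Request:
apply_moves(
  increments=[
    [-1,0,0,0,0,0,0],
    [-1,0.0068,0,-0.0223,0,0,0],
    [-1,0.0068,0,-0.0223,0,0,0],
    [-1,0.0068,0,-0.0223,0,0,0],
    [-1,0,0,0,0,0,0],
  ],
)

```text
time_s: 51.13
ee_pos: [646.6, -118.6, 113.8]
ee_rot: [-180.0, -17.5, 4.1]
force: [-1.7, 0.3, -0.4]
gripper_width: 0.5
gripper_force: 0.0
```

Request:
apply_moves(
  increments=[
    [-1,0,0,0,0,0,0],
    [-1,-0.0076,-0.0005,-0.0024,0,0,0],
    [-1,-0.0076,-0.0005,-0.0024,0,0,0],
    [-1,-0.0076,-0.0005,-0.0024,0,0,0],
    [-1,-0.0076,-0.0005,-0.0024,0,0,0],
  ],
)

```text
time_s: 51.55
ee_pos: [618.0, -121.4, 110.1]
ee_rot: [179.8, -18.1, 4.1]
force: [0.7, -0.9, -1.0]
gripper_width: 0.6
gripper_force: 0.2
```

Request:
apply_moves(
  increments=[
    [-1,-0.0076,-0.0005,-0.0024,0,0,0],
    [-1,-0.0076,-0.0005,-0.0024,0,0,0],
    [-1,-0.0076,-0.0005,-0.0024,0,0,0],
    [-1,-0.0076,-0.0005,-0.0024,0,0,0],
    [-1,0,0,0,0,0,0],
  ],
)

```text
time_s: 51.97
ee_pos: [586.0, -123.0, 98.5]
ee_rot: [179.9, -17.8, 4.1]
force: [-0.4, -0.0, -1.1]
gripper_width: 0.3
gripper_force: 0.0
```

Request:
apply_moves(
  increments=[
    [-1,-0.0076,-0.0005,-0.0024,0,0,0],
    [-1,-0.0076,-0.0005,-0.0024,0,0,0],
    [-1,0,0,0,0,0,0],
    [-1,0,0,0,0,0,0],
    [-1,0,0,0,0,0,0],
  ],
)

```text
time_s: 52.38
ee_pos: [573.4, -124.3, 94.8]
ee_rot: [179.9, -18.0, 4.1]
force: [0.6, 0.7, 0.0]
gripper_width: 0.4
gripper_force: 0.0
```

```bash
python3 -c "
from h import *
st();dk()"
```

```text
t 52.4 q [-17.  20. 112.  12.  32.  60.] p [ 573.4 -124.3   94.8] r [179.9 -18.    4.1] F [0.6 0.7 0. ] w 0.4 f 0.0
grasp pt in deck [173.7  32.8  27.8] F deck [ 0.6  0.7 -0.2] w 0.4
```

Request:
apply_moves(
  increments=[
    [-1,-0.0057,-0.0004,-0.0018,0,0,0],
    [-1,-0.0057,-0.0004,-0.0018,0,0,0],
    [-1,0,0,0,0,0,0],
    [-1,0,0,0,0,0,0],
  ],
)

```text
time_s: 52.72
ee_pos: [561.2, -125.0, 90.8]
ee_rot: [179.9, -17.9, 4.1]
force: [0.3, 0.2, 0.6]
gripper_width: 0.6
gripper_force: 0.0
```

Request:
apply_moves(
  increments=[
    [-1,-0.0019,-0.0001,-0.0006,0,0,0],
    [-1,0,0,0,0,0,0],
    [-1,0,0,0,0,0,0],
  ],
)

```text
time_s: 52.97
ee_pos: [559.9, -125.1, 90.5]
ee_rot: [179.9, -18.0, 4.1]
force: [-0.1, 0.1, 0.4]
gripper_width: 0.6
gripper_force: 0.0
```

Request:
apply_moves(
  increments=[
    [-1,-0.0019,-0.0001,-0.0006,0,0,0],
    [-1,0,0,0,0,0,0],
    [-1,0,0,0,0,0,0],
  ],
)

```text
time_s: 53.22
ee_pos: [559.7, -125.6, 90.9]
ee_rot: [179.8, -18.2, 4.1]
force: [5.5, 1.0, 0.4]
gripper_width: 0.1
gripper_force: 2.6
```

Request:
apply_moves(
  increments=[
    [-1,-0.0019,-0.0001,-0.0006,0,0,0],
    [-1,0,0,0,0,0,0],
    [-1,0,0,0,0,0,0],
  ],
)

```text
time_s: 53.47
ee_pos: [559.6, -126.0, 91.4]
ee_rot: [179.7, -18.4, 4.1]
force: [8.0, 0.9, 1.2]
gripper_width: 0.5
gripper_force: 4.3
```

```bash
python3 -c "
from h import *
st();dk()"
```

```text
t 53.5 q [-17.  19. 115.  13.  30.  58.] p [ 559.6 -126.    91.4] r [179.7 -18.4   4.1] F [8.  0.9 1.2] w 0.5 f 4.3
grasp pt in deck [159.4  32.1  28.9] F deck [ 8.   0.4 -1.3] w 0.5
```

Request:
apply_moves(
  increments=[
    [-1,0.01,0.0007,0.0034,0,0,0],
    [-1,0.01,0.0007,0.0034,0,0,0],
    [-1,-0.0092,-0.0006,0.0286,0,0,0],
    [-1,-0.0092,-0.0006,0.0286,0,0,0],
    [-1,-0.0092,-0.0006,0.0286,0,0,0],
  ],
)

```text
time_s: 53.88
ee_pos: [547.5, -125.4, 181.7]
ee_rot: [179.9, -17.7, 4.1]
force: [0.2, -0.7, 1.0]
gripper_width: 0.6
gripper_force: 0.0
```

Request:
apply_moves(
  increments=[
    [-1,0,0.02,0.03,0,0,0],
    [-1,0,0.034,0.01,0,0,0],
    [-1,0,0.034,0,0,0,0],
    [-1,0,0.034,0,0,0,0],
    [-1,0,0.034,0,0,0,0],
  ],
)

```text
time_s: 54.3
ee_pos: [547.9, 31.5, 222.0]
ee_rot: [179.8, -17.9, 4.1]
force: [1.7, -0.7, 0.3]
gripper_width: 0.4
gripper_force: 0.0
```

Request:
apply_moves(
  increments=[
    [-1,0,0.034,0,0,0,0],
    [-1,0,0.034,0,0,0,0],
    [-1,0,0.034,0,0,0,0],
    [-1,0,0.034,0,0,0,0],
    [-1,0,0.034,0,0,0,0],
  ],
)

```text
time_s: 54.72
ee_pos: [547.8, 201.8, 221.5]
ee_rot: [179.8, -17.9, 4.1]
force: [0.6, 0.2, 0.1]
gripper_width: 0.6
gripper_force: 0.0
```

Request:
apply_moves(
  increments=[
    [-1,0,0.02,0,0,0,0],
    [-1,0,0,0,0,0,0],
    [-1,0,0,0,0,0,0],
  ],
)

```text
time_s: 54.97
ee_pos: [548.0, 220.9, 221.1]
ee_rot: [179.8, -17.9, 4.3]
force: [0.6, 0.3, -0.1]
gripper_width: 0.4
gripper_force: 0.0
```

```bash
python3 -c "
from h import *
st();grab('top');grab('side')
im=F['top']['color'][90:280,270:510,::-1]
a=cv2.resize(im,(500,396),interpolation=cv2.INTER_CUBIC);b=cv2.resize(F['side']['color'][190:310,230:330,::-1],(300,396),interpolation=cv2.INTER_CUBIC)
cv2.imwrite('pics/fin.png',np.hstack([a,b]))"
```

```text
t 55.0 q [ 24.  12. 101.  -8.  50. 114.] p [548.  220.9 221.1] r [179.8 -17.9   4.3] F [ 0.6  0.3 -0.1] w 0.4 f 0.0
```

View pics/fin.png

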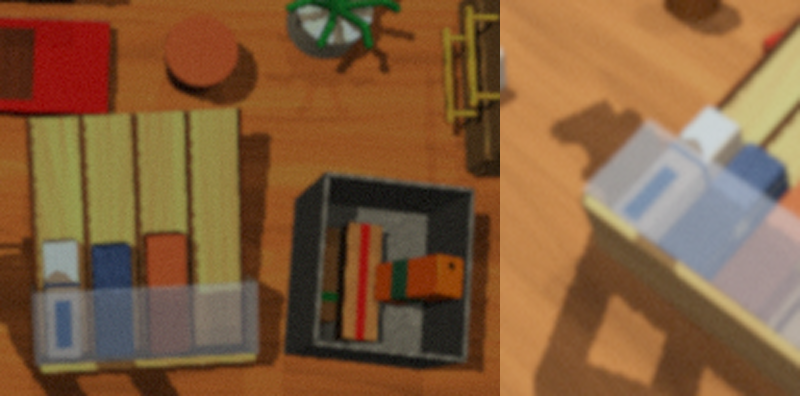

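All three things to keep lie straight in their own lanes against the stop, with upper ends at about rows 240, 243 and 233. The carton, small box and juice carton are in the basket (315–465, 225–350), so I hand in.

```bash
python3 -c "
from workcell import env
print(env.job_done())"
```

```text
the job is handed in; nothing more can be done
None
```

Job handed in at about 55 s: carton binned first, then the juice carton and small box, and the white travel case and both spectacle cases are each in their own lane against the stop board (no remote was on the table).

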